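Clamp a blank in the drilling fixture with its eccentric cam

TASK

Load the drilling fixture: stand the loose aluminium block on the blue bed, square against the long steel fence and the short end stop, and let go of it. Then turn the red bar handle of the eccentric cam clockwise until the cam's lobe bears firmly on the block and holds it against the fence, and after that swing the hinged bush arm down so that its brass bush rests on the block. Leave the brass stub, the wrench and the oil bottle where they are.

Things in the scene. Friction and masses are not known exactly. Their poses are not given: they have to be found in the camera images.
- block_center (a point): centre of the loose aluminium block, a bright grey cuboid, 45 mm along its own x, 56 mm along its own y, 50 mm high (z), about 0.34 kg. It starts standing on the bench to the left or right of the fixture, turned by up to 0.6 rad.
- seat (a point): where the block's centre is when it is home in the fixture; axes fixed to the fixture, which is bolted to the bench, z up. The home block's axes are parallel to these (56 mm side along y). The blue bed's top is 25 mm below (16 mm above the bench); bed -95 to +120 mm in x, +-75 mm in y. Cam on the -x side, fence and bush arm on the +x side, end stop on the -y side; +y is open.
- fence (a point): top middle of the fence's working face: a steel strip along y on the +x side of the seat, 110 mm long, 14 mm high above the bed; its face is 22.5 mm from the seat. With the cam at its start the block has 7 to 10 mm of free play between cam and fence.
- end_stop (a point): top middle of the end stop's working face: a steel strip along x on the -y side of the seat, 30 mm long, only 10 mm high above the bed, its face 28 mm from the seat. Fingers that grip the block's 56 mm wide way must stay more than 10 mm above the bed to clear it.
- cam_grip (a point): grip point of the cam's red bar handle, on the cam's upright turning axis (x -52.3, y +4 mm from the seat), 92 mm above the bench. Bar: 46 mm long along this point's x, 14 mm thick along y, 72 to 106 mm above the bench, on an 18 mm stem. Below, at 20 to 44 mm, the cam: a steel disc of 24 mm radius, centre 9 mm off the axis, red spot on top of its lobe.
- cam (a joint): angle of the cam, rad, 0 to 1.6 (hard stop), grows clockwise seen from above; starts at 0 to 0.4. The bar stands 1.3 minus this angle counter-clockwise from the seat's x axis. The lobe meets a home block at about 1.25; from there it stiffens within a few hundredths of a rad. About 0.2 N m to turn when free; 0.6 to 0.9 N m clamps firmly. Stays where it is left.
- bush_pin (a point): centre of the red round grip pin of the bush arm, 12 mm in diameter, 54 mm long, its axis parallel to the seat's y axis, sticking out from the arm's +y side; the grip point is 28 mm clear of the arm's side. About 146 mm above the bench when up, 91 mm when down.
- bush_hinge (a point): middle of the bush arm's hinge, 90 mm in +x from the seat, 76 mm above the bench; axis parallel to the seat's y. The arm is a steel bar 20 mm wide, 103 mm long, with a brass bush 90 mm from the hinge. With the arm down, the pin's grip point is 70 mm towards -x, 38 mm towards +y and 15 mm above this point.
- bush_arm (a joint): angle of the bush arm, rad: 0 lies level with the bush on a block on the bed, grows as it is raised; starts about upright at 1.45 to 1.8. It stays up by friction near upright and sinks slowly of its own weight below about 1.2.
- stub_center (a point): centre of a standing brass round stub, 44 mm in diameter, 50 mm high; bystander that stands on the other side of the fixture from the block.
- wrench_grip (a point): handle of a steel wrench, 190 mm long, lying on the bench behind the fixture to the left; bystander.
- oiler_center (a point): centre of a white oil bottle with red cap, 54 mm in diameter, 130 mm high, behind the fixture to the right; bystander.
Things that resemble listed ones, but are neither listed nor needed, are in the scene too. Of the things that look like the part that bears block_center, the largest one is meant.

How it is judged:
On the way, in this order (a step that is already met when the one before it is completed fails the run):
1. the block stands on the bed against fence and end stop (within 6 mm) and is let go, the cam not yet bearing on it (x of block_center in the frame of seat between -0.006 and 0.003 m and y of block_center in the frame of seat between -0.003 and 0.006 m and z of block_center in the frame of seat between -0.002 and 0.002 m and angle between block_center's own z axis and vertical below 0.05 rad and angle between the x axis of block_center and the x axis of seat, either way round below 0.12 rad and contact force between the fingers and block below 0.3 N and contact force between cam and block below 2 N), for 0.2 s.
2. the cam bears on the block with more than 5 N, the block home (x of block_center in the frame of seat between -0.003 and 0.003 m and y of block_center in the frame of seat between -0.003 and 0.003 m and z of block_center in the frame of seat between -0.002 and 0.002 m and angle between block_center's own z axis and vertical below 0.05 rad and angle between the x axis of block_center and the x axis of seat, either way round below 0.05 rad and contact force between cam and block above 5 N), for 0.2 s.
3. the bush arm is down, its bush on the block (value of joint bush_arm between -0.04 and 0.04 rad and contact force between bush_arm and block above 0.2 N), for 0.2 s.
At the end, for the whole second after the job is handed in: The block stands upright on the bed within 3 mm of both stops and within 0.05 rad of square, the cam presses on it with more than 5 N, and the bush arm lies within 0.04 rad of level with its bush resting on the block (all of step 2 and all of step 3 and linear speed of block below 0.01 m/s); the robot touches nothing.
It fails at once if the brass stub is moved by more than 30 mm (distance of stub_center from where it was at the start of the episode above 0.03 m).
It fails at once if the wrench is moved by more than 30 mm (distance of wrench_grip from where it was at the start of the episode above 0.03 m).
It fails at once if the oil bottle is moved by more than 30 mm (distance of oiler_center from where it was at the start of the episode above 0.03 m).
It also fails if it takes over 72 s, if anything falls off the work surface, if the arm or the gripper's body presses on something with over 40 N, if the wrist force passes 120 N, or if a joint passes its speed limit or range.

ROBOT

A 6-joint arm with a two-finger parallel gripper is mounted at the origin on the work surface. World frame = base frame: x ahead of the robot, y to its left, z up, the work surface at z = 0. Lengths are in m, angles in rad, forces in N, time in s.
With the tool pointing down it reaches from about 0.375 to 0.9 m from the base axis. Payload 3.1 kg.
Tool frame: the origin (TCP) lies at the very end of the fingers, on their centre line; the grasp point (between the pads) lies 19 mm behind it (manip.grasp_offset is the distance from the TCP to the grasp point, in m); x points along the fingers, z is the direction in which the jaws open and shut, and the axes are right-handed (so a half turn about x gives the same grasp; the last joint's range is limited). The gripper opens to 85 mm and grips with 20 to 120 N. Pads are 22 mm wide; open, the fingers measure 114 mm over their backs; the gripper's body (76 mm by 85 mm) begins 54 mm behind the grasp point. The pads swing forward as they close: fully open they stand 13 mm farther back than shut.
Start: joints at [0.997, 0.527, 1.433, -0, 1.181, -0.178], TCP at [0.241, 0.577, 0.192] pointing down, gripper open.
Joint ranges: [-3.08, 3.08], [-0.75, 2.2], [0.22, 2.44], [-1.43, 4.57], [0, 2.65], [-2.85, 2.85]. Speed limits (rad/s): [2.79, 2.79, 3.14, 3.14, 3.14, 3.14].

INTERFACE

Orientations are given as a unit quaternion [x, y, z, w].
In Python, from station import manip gives the robot as it stands.
- The arm moves only by the tool send_rows, never from a script. Its argument "steps" is a list that holds one entry, the list of rows, each a list of 5 numbers: the closure, from 0 (fully open) to 1 (shut), then the shift along the world's x, y, z in m, then the turn about the world's z in rad. A call has 1 to 8 rows; each row is the pose to reach, as a shift and turn from the pose commanded when the call began; what a row does not reach only later rows make up. A row lasts 1/8 s, in which the tool goes at most 62.5 mm and 10.7 degrees, less where a joint would pass 70% of its speed; a pose out of reach is approached as far as the arm can. A call with a gripper value outside its range is refused whole. The fingers move at their own pace and stop on an object; "grip_force" is the grip in N (left out, the last holds). Time passes only in rows, so rows that repeat a pose let the fingers close. It gives the time, the measured TCP pose, the force and the opening at its end, in the units of the state.
- manip.sense(): the state, without advancing time (a new reading comes with each control period).
- manip.snapshot(name): name is "scene" or "top" or "wrist"; returns the picture (480x640x3 uint8, red, green, blue); there is no depth.
- manip.camera_params(name): a dict with "fx", "fy", "cx", "cy" (pixels), "T" (4x4, takes a point from camera to world coordinates); the wrist camera has in their place "tool_from_camera" (4x4, takes a point from camera to tool coordinates, whose origin is the TCP and whose axes are the tool frame's). Camera axes: x right, y down, z forward; pixel columns grow to the right and rows downward; lengths in m; the calibration is good to about 2 mm. The wrist camera is an equidistant fisheye: a pixel r from the principal point sees the ray r / f radians off the axis. A picture is of the moment at which its call begins: read the wrist's pose just before it. camera_params takes no time and is no camera call.
- manip.sign_off(): hands the job in, once; it reports no verdict.
The state is a dict: "t": time; "q": joint angles; "qd": joint speeds; "tau": joint torques, N m; "tcp_pos": TCP position; "tool_rot": TCP orientation; "force": force on the tool from outside, world axes, zero at the start; "ft_torque": the same for the moment, N m; "finger_gap": opening from 0.0 (shut) to 1.0 (fully open).
Only numpy, scipy, OpenCV 4.12 (cv2) and the standard library are available. Lean on these libraries where they do the work, as an engineer would, in place of code of your own. Each camera call takes 0.05 s, during which the arm holds its last target.

## Working session

There is one attempt and no reset: what is moved stays moved. The work goes in short steps, Python scripts to look and compute and a tool call to move; the robot and the scene stay as the last step left them, time stands still between calls to the robot, and variables do not carry over. Pictures are saved under pics/ and viewed, and the job is handed in when it is done.

Besides the shell and the picture viewer there is one more tool, called after "Emit:" as name(argument=value, ...) on one line, values as JSON. send_rows: Moves the arm, as the interface text tells. Its arguments: {"type":"object","properties":{"steps":{"type":"array","items":{"type":"array","items":{"type":"array","items":{"type":"number"}}}},"grip_force":{"type":"number"}},"required":["steps"]}

```bash
ls; mkdir -p pics; python3 - <<'E'
from station import manip
import cv2
s=manip.sense(); print({k:(v.tolist() if hasattr(v,'tolist') else v) for k,v in s.items()})
for n in ("scene","top","wrist"):
    im=manip.snapshot(n); cv2.imwrite(f"pics/{n}0.png",im[:,:,::-1])
    print(n,manip.camera_params(n))
print(manip.grasp_offset)
E
```

```text
pics
{'t': 0.0, 'q': [0.9965115457850217, 0.5284508537223472, 1.4338978492810766, -4.6147093277617344e-05, 1.181398409881618, -0.17851064140273393], 'qd': [0.00035759518731963533, -0.0006792522349333061, 0.00029113733484743343, -0.00022712456292545347, 0.0005158318249938183, 0.001243405326138417], 'tau': [-0.00012658834748435766, -44.235416650772095, -17.802627682685852, -0.00013388563729677116, 0.008289916149806231, -1.2104262339107663e-05], 'tcp_pos': [0.24050267827880023, 0.5760075185173622, 0.190544535738561], 'tool_rot': [-0.3922647568438269, 0.5892302253898731, 0.39163121339964263, 0.5878444477209732], 'force': [-0.6899465171429189, 0.1598407784291735, -0.8746328906324593], 'ft_torque': [-0.0322352206303154, 0.07528778587980121, -0.05794338408648676], 'finger_gap': 1.0001759141355042}
scene {'fx': 510.0752589339273, 'fy': 510.0752589339273, 'cx': 322.3641954593765, 'cy': 234.70947935059942, 'T': array([[ 0.30874712,  0.79315036, -0.5249645 ,  1.12844758],
       [ 0.95111868, -0.25341467,  0.1765057 , -0.20707812],
       [ 0.00696185, -0.55379916, -0.83262117,  0.94661186],
  
[... 294 characters left out ...]
87e-02,  8.64636988e-04,
        -3.13529369e-02],
       [ 3.89697111e-04, -8.90783246e-02, -9.96024548e-01,
         1.00000512e+00],
       [ 0.00000000e+00,  0.00000000e+00,  0.00000000e+00,
         1.00000000e+00]])}
wrist {'fx': 371.64829954431775, 'fy': 371.64829954431775, 'cx': 319.6089797779142, 'cy': 237.4016107383607, 'tool_from_camera': array([[ 7.36998032e-04, -3.24890789e-01,  9.45751253e-01,
        -1.83345846e-01],
       [-9.35230278e-05, -9.45751528e-01, -3.24890810e-01,
         8.38251622e-02],
       [ 9.99999724e-01,  1.50994367e-04, -7.27401785e-04,
        -5.96510972e-04],
       [ 0.00000000e+00,  0.00000000e+00,  0.00000000e+00,
         1.00000000e+00]])}
0.0187
```

View pics/top0.png

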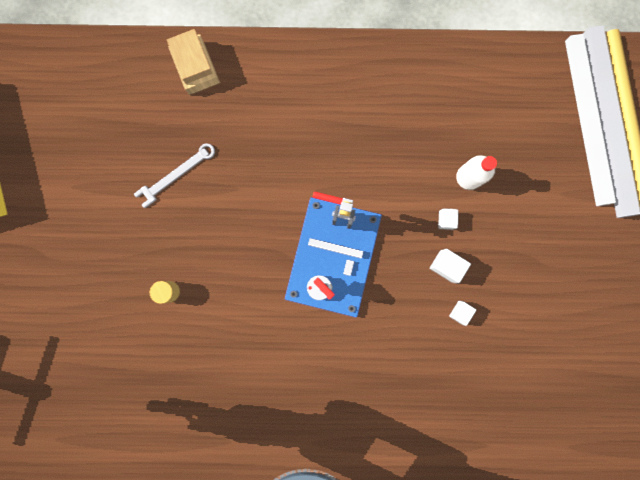

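View pics/scene0.png

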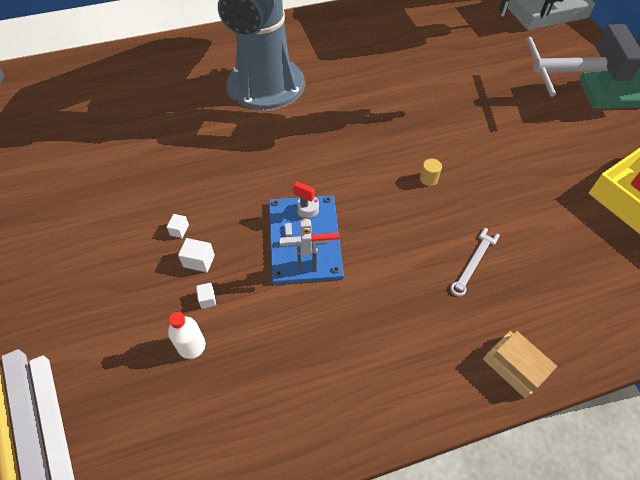

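View pics/wrist0.png

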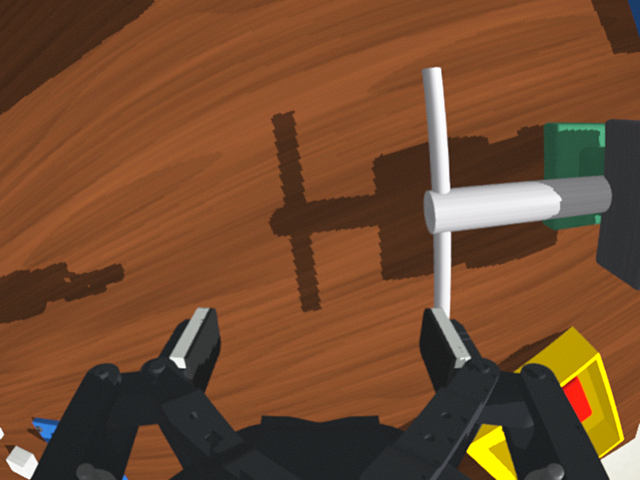

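```bash
cat > h.py <<'E'
from station import manip
import numpy as np, cv2
from scipy.spatial.transform import Rotation as R
def rays(name,px,cp=None,tool=None):
    cp=cp or manip.camera_params(name); px=np.atleast_2d(np.array(px,float))
    d=np.c_[(px[:,0]-cp['cx'])/cp['fx'],(px[:,1]-cp['cy'])/cp['fy']]
    if name=='wrist':
        r=np.hypot(d[:,0],d[:,1])+1e-12
        v=np.c_[d*(np.sin(r)/r)[:,None],np.cos(r)]
        s=tool or manip.sense(); T=np.eye(4); T[:3,:3]=R.from_quat(s['tool_rot']).as_matrix(); T[:3,3]=s['tcp_pos']
        T=T@cp['tool_from_camera']
    else:
        v=np.c_[d,np.ones(len(d))]; T=cp['T']
    return T[:3,3], v@T[:3,:3].T
def onplane(name,px,z,tool=None):
    o,v=rays(name,px,tool=tool); return o+v*((z-o[2])/v[:,2])[:,None]
def proj(name,P,tool=None):
    cp=manip.camera_params(name); P=np.atleast_2d(P)
    if name=='wrist':
        s=tool or manip.sense(); T=np.eye(4); T[:3,:3]=R.from_quat(s['tool_rot']).as_matrix(); T[:3,3]=s['tcp_pos']; T=T@cp['tool_from_camera']
    else: T=cp['T']
    c=(P-T[:3,3])@T[:3,:3]
    if name=='wrist':
        rr=np.hypot(c[:,0],c[:,1]); a=np.arctan2(rr,c[:,2]); return np.c_[c[:,0]/rr*a*cp['fx']+cp['cx'],c[:,1]/rr*a*cp['fy']+cp['cy']]
    return np.c_[c[:,0]/c[:,2]*cp['fx']+cp['cx'],c[:,1]/c[:,2]*cp['fy']+cp['cy']]
def tri(a,pa,b,pb):
    o1,v1=rays(a,pa); o2,v2=rays(b,pb); v1=v1[0];v2=v2[0]
    A=np.c_[v1,-v2]; t=np.linalg.lstsq(A,o2-o1,rcond=None)[0]
    p,q=o1+v1*t[0],o2+v2*t[1]; return (p+q)/2, np.linalg.norm(p-q)
def crop(name_in,out,x0,y0,x1,y1,k):
    im=cv2.imread(name_in)[y0:y1,x0:x1]; cv2.imwrite(out,cv2.resize(im,None,fx=k,fy=k,interpolation=cv2.INTER_CUBIC))
E
python3 - <<'E'
from h import *
for n in ('top','scene'):
    im=cv2.imread(f'pics/{n}0.png'); hsv=cv2.cvtColor(im,cv2.COLOR_BGR2HSV)
    m=cv2.inRange(hsv,(100,120,60),(125,255,255)); 
    if n=='scene': m[:150]=0; m[:,:230]=0;m[:,400:]=0
    c=cv2.convexHull(np.vstack([x for x in cv2.findContours(m,0,1)[0] if cv2.contourArea(x)>20]))
    r=cv2.minAreaRect(c); print(n,r)
    p=c[:,0]; W=onplane(n,p,0.016)[:,:2].astype(np.float32)
    rr=cv2.minAreaRect(W*1000); print('world bed',rr); print(cv2.boxPoints(rr))
    m=cv2.inRange(hsv,(0,0,150),(180,50,255))
    for x in cv2.findContours(m,0,1)[0]:
        if 40<cv2.contourArea(x)<3000:
            mm=cv2.moments(x); print(n,'white',cv2.contourArea(x),(mm['m10']/mm['m00'],mm['m01']/mm['m00']))
crop('pics/top0.png','pics/c1.png',270,180,400,330,5 and 4)
crop('pics/top0.png','pics/c2.png',420,190,500,340,4)
crop('pics/scene0.png','pics/c3.png',150,160,370,320,3)
E
```

```text
top ((333.2059020996094, 256.676513671875), (73.97335815429688, 105.50299072265625), 14.03624439239502)
world bed ((529.475341796875, -49.72605895996094), (149.1374053955078, 213.4631805419922), 76.89915466308594)
[[ 408.61954    -98.161545 ]
 [ 616.5268    -146.54633  ]
 [ 650.3312      -1.2905731]
 [ 442.4239      47.094208 ]]
top white 378.0 (462.35890652557316, 312.62654320987656)
top white 257.5 (316.7145631067961, 288.1637540453074)
top white 90.0 (348.2388888888889, 267.1722222222222)
top white 815.0 (449.79754601226995, 265.5932515337423)
top white 329.0 (335.29989868287737, 247.82370820668692)
top white 337.0 (448.00395647873387, 218.38921859545002)
top white 118.0 (346.27259887005647, 204.84887005649716)
top white 733.0 (473.0, 173.66825829922692)
top white 790.0 (175.28586497890294, 173.18080168776368)
scene ((305.1361999511719, 239.17901611328125), (84.460205078125, 71.36075592041016), 86.42366790771484)
world bed ((534.989990234375, -48.88970947265625), (149.1267852783203, 219.79183959960938), 76.86193084716797)
[[ 411.02243   -96.522255]
 [ 625.0613   -146.48059 ]
 [ 65
[... 158 characters left out ...]
13445867)
scene white 933.0 (187.69989281886387, 338.85816362986776)
scene white 340.0 (205.6921568627451, 294.89313725490194)
scene white 629.0 (197.58479067302596, 251.53948065712768)
scene white 87.5 (289.7047619047619, 239.37904761904758)
scene white 596.5 (472.89801620564396, 263.5730651019838)
scene white 56.5 (287.8731563421829, 228.58702064896755)
scene white 45.5 (305.5347985347985, 223.1282051282051)
scene white 274.0 (178.29075425790754, 223.7420924574209)
scene white 134.5 (311.58736059479554, 207.3692688971499)
scene white 374.0 (556.0392156862745, 62.47682709447415)
scene white 233.0 (568.8476394849786, 4.563662374821173)
scene white 292.0 (292.05764840182644, 8.92066210045662)
```

View pics/c1.png

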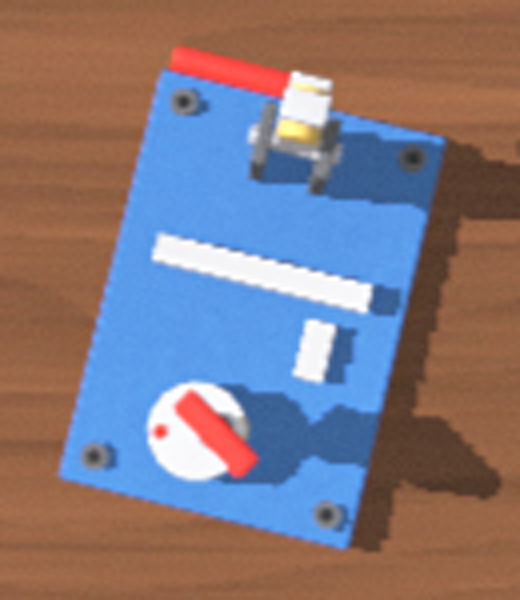

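View pics/c2.png

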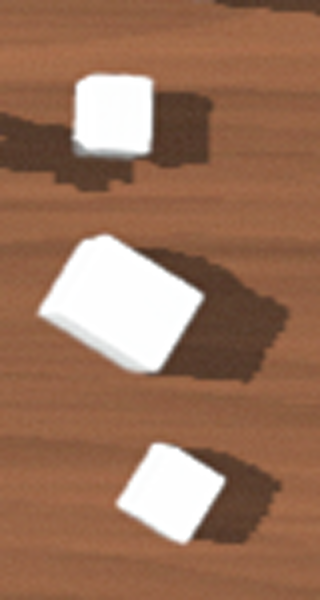

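View pics/c3.png

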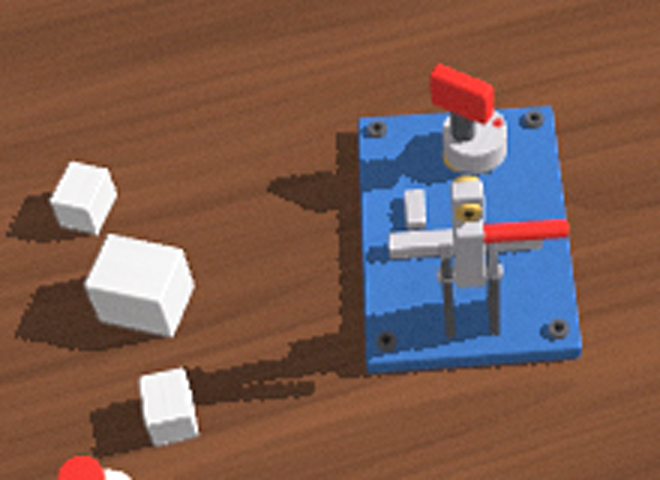

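```bash
python3 - <<'E'
from h import *
s=manip.sense(); M=R.from_quat(s['tool_rot']).as_matrix(); print(M.round(3)); 
print('toolz yaw',np.arctan2(M[1,2],M[0,2]),'tooly yaw',np.arctan2(M[1,1],M[0,1]))
print('cam pos',rays('wrist',[[320,240]])[0], 'tool->cam axis dir',rays('wrist',[[320,237]])[1])
im=cv2.imread('pics/top0.png'); g=im[225:300,420:480].min(axis=2)
print(np.unique(g[g>150],return_counts=True))
cv2.imwrite('pics/c4.png',cv2.resize(np.clip((g.astype(int)-180)*3.4,0,255).astype(np.uint8),None,fx=8,fy=8,interpolation=cv2.INTER_NEAREST))
im=cv2.imread('pics/scene0.png'); g=im[225:285,140:230].min(axis=2)
cv2.imwrite('pics/c5.png',cv2.resize(g,None,fx=8,fy=8,interpolation=cv2.INTER_NEAREST))
E
```

```text
[[-0.001 -0.923  0.386]
 [-0.001  0.386  0.923]
 [-1.     0.    -0.002]]
toolz yaw 1.1749893155850442 tooly yaw 2.7457851076938744
cam pos [0.16317488 0.60818981 0.37412435] tool->cam axis dir [[ 0.29806242 -0.12592369 -0.94620401]]
(array([151, 152, 153, 154, 155, 156, 157, 158, 159, 160, 161, 164, 165,
       166, 167, 168, 169, 170, 171, 175, 177, 178, 183, 184, 186, 192,
       193, 194, 195, 197, 199, 200, 202, 204, 205, 206, 209, 210, 211,
       214, 215, 217, 218, 219, 220, 221, 222, 223, 224, 225, 226, 227,
       228, 229, 230, 231, 232, 233, 234, 235, 236, 237, 238, 239, 240,
       241, 243, 244, 245, 246, 247, 248, 249, 250, 251, 252, 253, 254,
       255], dtype=uint8), array([  2,   1,   2,   2,   2,   1,   5,   1,   1,   1,   2,   1,   4,
         3,   2,   2,   3,   2,   3,   2,   1,   2,   1,   1,   1,   3,
         3,   2,   3,   2,   3,   1,   2,   3,   3,   3,   3,   1,   1,
         1,   2,   1,   1,   1,   6,   3,   8,   6,   4,   8,   6,   2,
         5,   4,   1,   2,   2,   2,   2,   3,   5,   2,   1,   3,   4,
         4,   3,   2,   7,   3,   4,   7,   1,   1,   9,   6,  93, 461,
       159]))
```

View pics/c4.png

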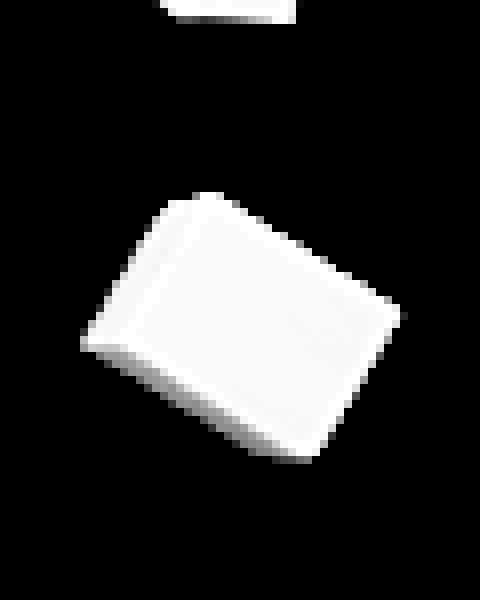

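View pics/c5.png

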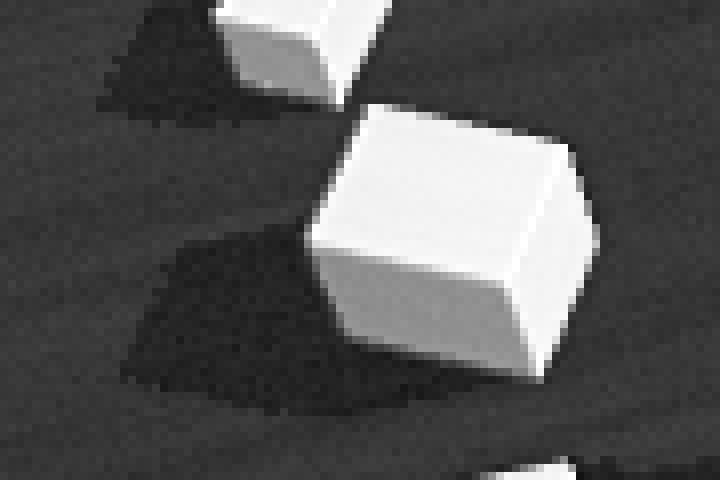

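The picture shows three bright grey cuboids in top: (448,219), (450,266), (462,313). The middle one at (450,266) is clearly the largest, so it is the block. The crops confirm this.

```bash
python3 - <<'E'
from h import *
def an(P):
    c=P.mean(0); e=[P[(i+1)%4]-P[i] for i in range(4)]
    for v in e: print('  len %.1f ang %.1f'%(1000*np.hypot(*v),np.degrees(np.arctan2(v[1],v[0]))))
    print('  centre',c)
t=np.array([(210,192),(402,312),(315,460),(122,350)])/8+[420,225]-.5
s=np.array([(365,105),(568,143),(508,285),(308,238)])/8+[140,225]-.5
print('top');an(onplane('top',t,.05)[:,:2]); print('scene');an(onplane('scene',s,.05)[:,:2])
# fence ends & end stop top, in c1 coordinates/4 + (270,180); z=.030 fence, .026 stop
f=np.array([(152,258),(158,232),(372,284),(368,312)])/4+[270,180]-.5
e=np.array([(304,318),(336,323),(322,383),(294,376)])/4+[270,180]-.5
F=onplane('top',f,.030)[:,:2];E=onplane('top',e,.026)[:,:2]
print('fence');an(F);print('stop');an(E)
psi=np.radians(-13.1); c,s_=np.cos(psi),np.sin(psi)
seat=np.array([.5178,-.0465])
Rm=np.array([[c,-s_],[s_,c]])
print('fence in seat',(F-seat)@Rm*1000); print('stop',(E-seat)@Rm*1000)
print('cam axis top of bar',)
b=np.array([(180,405),(198,392),(258,460),(238,478)])/4+[270,180]-.5
B=onplane('top',b,.106)[:,:2]; an(B); print((B-seat)@Rm*1000)
E
```

```text
top
  len 54.8 ang -121.6
  len 42.2 ang 149.2
  len 53.6 ang 60.9
  len 44.6 ang -29.3
  centre [ 0.51310647 -0.28193194]
scene
  len 55.8 ang 60.0
  len 44.3 ang -31.1
  len 54.8 ang -122.6
  len 41.8 ang 150.2
  centre [ 0.51495861 -0.28034662]
fence
  len 13.4 ang -12.0
  len 110.1 ang -102.9
  len 14.1 ang 172.3
  len 111.2 ang 76.8
  centre [ 0.54663914 -0.05316848]
stop
  len 16.2 ang -98.1
  len 30.8 ang 167.4
  len 14.4 ang 76.8
  len 29.4 ang -9.2
  centre [ 0.50792023 -0.07956103]
fence in seat [[ 22.87691521  55.25424149]
 [ 36.25867208  55.51159881]
 [ 36.67296161 -54.63614677]
 [ 22.59165139 -55.96374538]]
stop [[ 12.19299414 -25.80167675]
 [ 13.61366727 -41.95351065]
 [-17.17417277 -42.20389384]
 [-17.1498119  -27.80054495]]
cam axis top of bar
  len 10.2 ang -53.4
  len 41.4 ang -137.6
  len 12.3 ang 132.5
  len 42.5 ang 39.5
  centre [ 0.46738286 -0.03226479]
[[-43.88396137  22.67516037]
 [-36.14722962  16.10251373]
 [-59.58866142 -17.97198336]
 [-69.70618832 -11.05511791]]
```

Emit:
send_rows(steps=[[[0,0.16,-0.45,0.02,-0.07],[0,0.16,-0.45,0.02,-0.07],[0,0.16,-0.45,0.02,-0.07],[0,0.16,-0.45,0.02,-0.07],[0,0.16,-0.45,0.02,-0.07],[0,0.2735,-0.857,0.02,-0.13],[0,0.2735,-0.857,0.02,-0.13],[0,0.2735,-0.857,0.02,-0.13]]])

```text
t: 1.15
tcp_pos: [0.3998, 0.101, 0.207]
tool_rot: [-0.353, 0.613, 0.353, 0.613]
force: [0.9, 0.4, 0.2]
finger_gap: 0.998
```

```bash
python3 - <<'E'
from h import *
s=manip.sense(); print(s['t'],s['tcp_pos'],s['q'])
print(onplane('scene',[[190,350]],0),onplane('top',[[472,178]],.05))
E
```

```text
1.15 [0.3997766  0.10100572 0.20695102] [-2.51704114e-02  2.15956589e-01  1.91614383e+00  1.23622471e-04
  1.00876037e+00 -1.07035103e+00]
[[ 0.70840019 -0.3329385   0.        ]] [[ 0.68708    -0.32271654  0.05      ]]
```

Emit:
send_rows(steps=[[[0,0.114,-0.38,0,-0.06],[0,0.114,-0.38,0,-0.06],[0,0.114,-0.38,0,-0.06],[0,0.114,-0.38,0,-0.06],[0,0.114,-0.38,-0.04,-0.06],[0,0.114,-0.38,-0.04,-0.06],[0,0.114,-0.38,-0.04,-0.06],[0,0.114,-0.38,-0.04,-0.06]]])

```text
t: 2.15
tcp_pos: [0.5132, -0.2787, 0.1656]
tool_rot: [-0.333, 0.624, 0.334, 0.623]
force: [0.4, 0.7, 0.4]
finger_gap: 0.999
```

```bash
python3 - <<'E'
from h import *
s=manip.sense(); M=R.from_quat(s['tool_rot']).as_matrix(); print(s['t'],s['tcp_pos'],'toolz yaw',np.degrees(np.arctan2(M[1,2],M[0,2])),np.abs(s['qd']).max())
im=manip.snapshot('wrist'); cv2.imwrite('pics/w1.png',im[:,:,::-1])
np.save('w1.npy',np.r_[s['tcp_pos'],s['tool_rot']])
E
```

```text
2.15 [ 0.51317473 -0.27874628  0.16555521] toolz yaw 56.277751587382426 0.052375281799607855
```

View pics/w1.png

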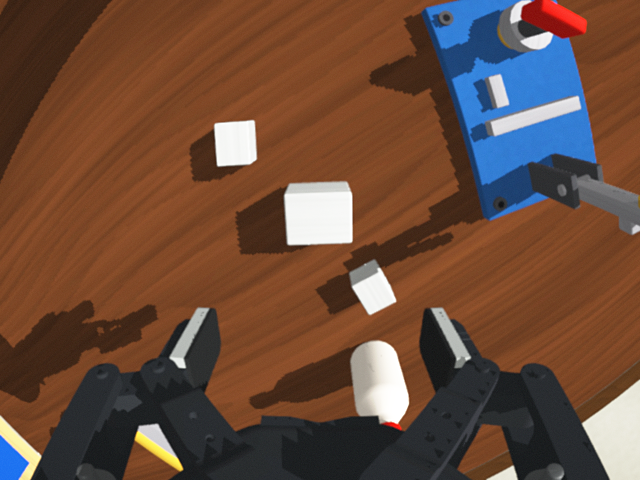

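```bash
python3 - <<'E'
from h import *
crop('pics/w1.png','pics/c6.png',260,160,380,270,6)
crop('pics/w1.png','pics/c7.png',420,0,640,230,3)
w=np.load('w1.npy'); tool=dict(tcp_pos=w[:3],tool_rot=w[3:])
from h import *
print(proj('wrist',[[.518,-.0465,.016]],tool=tool),proj('wrist',[w[:3]],tool=tool))
E
```

```text
[[523.04556548  85.34134089]] [[320.93614368 273.55571919]]
```

View pics/c6.png

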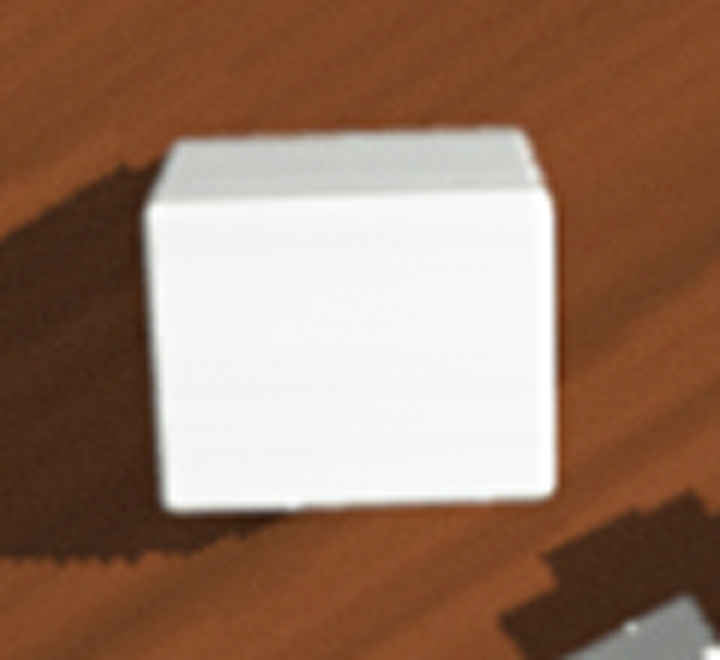

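View pics/c7.png

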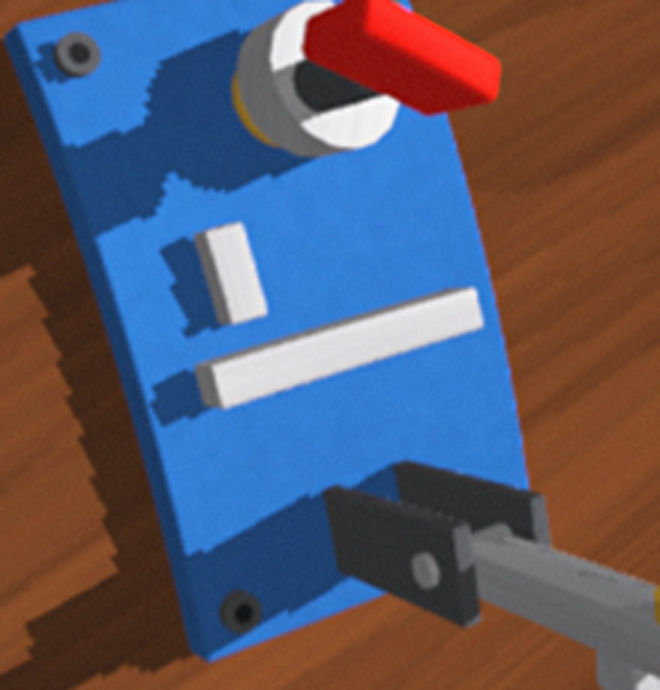

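```bash
python3 - <<'E'
from h import *
w=np.load('w1.npy'); tool=dict(tcp_pos=w[:3],tool_rot=w[3:])
p=np.array([(148,208),(552,192),(553,498),(165,511)])/6+[260,160]-.5
P=onplane('wrist',p,.05,tool)[:,:2]
for i in range(4):
    v=P[(i+1)%4]-P[i]; print(1000*np.hypot(*v),np.degrees(np.arctan2(v[1],v[0])))
print(P.mean(0))
f=np.array([(213,407),(485,325)])/3+[420,0]-.3   # fence far-x edge bottom? 
g=np.array([(200,367),(212,372),(475,289)])/3+[420,0]-.3
G=onplane('wrist',g[1:],.030,tool)[:,:2]
psi=np.radians(-13.1); c,s=np.cos(psi),np.sin(psi); Rm=np.array([[c,-s],[s,c]]); seat=np.array([.518,-.0465])
print((G-seat)@Rm*1000)
e=np.array([(207,235),(242,225),(267,314),(233,322)])/3+[420,0]-.3
print((onplane('wrist',e,.026,tool)[:,:2]-seat)@Rm*1000)
s=manip.sense(); print(s['tcp_pos'])
E
```

```text
55.45237968288736 58.582951825987195
44.50033709173594 -32.11831749337238
55.48740441472925 -121.67160033105122
44.25427626265984 147.83314219370087
[ 0.51412185 -0.28140795]
[[ 24.25614782 -53.94845186]
 [ 23.0864105   55.88141304]]
[[-15.97898875 -40.31433061]
 [-16.12989342 -27.19829959]
 [ 12.66043033 -27.49789225]
 [ 12.01302704 -40.22253145]]
[ 0.51273897 -0.27693964  0.16598124]
```

Emit:
send_rows(steps=[[[0,0.0015,-0.0045,-0.03,0.04],[0,0.0015,-0.0045,-0.06,0.04],[0,0.0015,-0.0045,-0.08,0.04],[0,0.0015,-0.0045,-0.08,0.04]]])

```text
t: 2.7
tcp_pos: [0.5135, -0.2788, 0.0859]
tool_rot: [-0.346, 0.616, 0.349, 0.615]
force: [0.4, -0.9, 1.1]
finger_gap: 1.004
```

```bash
python3 - <<'E'
from h import *
s=manip.sense(); M=R.from_quat(s['tool_rot']).as_matrix(); print(s['t'],s['tcp_pos'],'toolz yaw',np.degrees(np.arctan2(M[1,2],M[0,2])),np.abs(s['qd']).max())
E
```

```text
2.7 [ 0.51352403 -0.27880189  0.08594342] toolz yaw 58.81927722101926 0.0397494319894479
```

Emit:
send_rows(steps=[[[0,0.001,-0.002,-0.03,0],[0,0.001,-0.002,-0.055,0],[0,0.001,-0.002,-0.064,0],[0,0.001,-0.002,-0.064,0],[0.3,0.001,-0.002,-0.064,0],[0.5,0.001,-0.002,-0.064,0],[0.6,0.001,-0.002,-0.064,0],[0.7,0.001,-0.002,-0.064,0]]], grip_force=40)

```text
t: 3.7
tcp_pos: [0.516, -0.2837, 0.0231]
tool_rot: [-0.347, 0.616, 0.347, 0.616]
force: [-0.1, 0.2, -0.7]
finger_gap: 0.303
```

```bash
python3 - <<'E'
from h import *
s=manip.sense(); M=R.from_quat(s['tool_rot']).as_matrix(); print(s['t'],s['tcp_pos'],s['force'],s['finger_gap'],'toolz yaw',np.degrees(np.arctan2(M[1,2],M[0,2])),np.abs(s['qd']).max())
im=manip.snapshot('wrist'); cv2.imwrite('pics/w2.png',im[:,:,::-1])
E
```

```text
3.7 [ 0.51600553 -0.2837099   0.02305982] [-0.10893243  0.16178072 -0.67020718] 0.3025733944288908 toolz yaw 58.723357120159804 0.003105763016748483
```

View pics/w2.png

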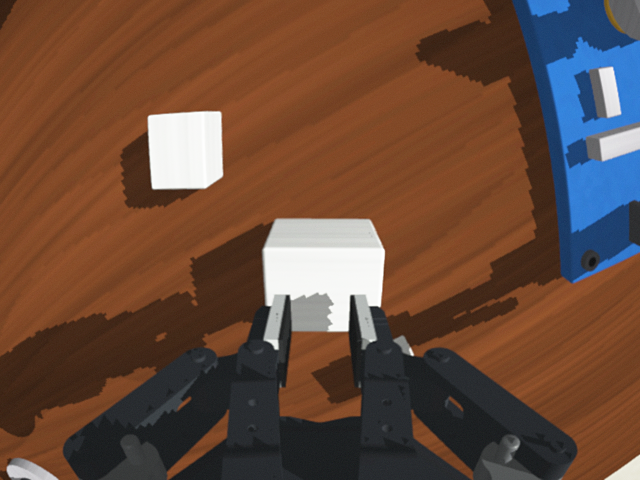

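```bash
python3 - <<'E'
from h import *
w=np.load('w1.npy'); tool=dict(tcp_pos=w[:3],tool_rot=w[3:])
p=np.array([(148,208),(552,192),(553,498),(165,511)])/6+[260,160]-.5
P=onplane('wrist',p,.05,tool)
print(proj('wrist',P))
s=manip.sense();M=R.from_quat(s['tool_rot']).as_matrix()
for x in (0,-.01,-.02,-.03):
    print(x,proj('wrist',[s['tcp_pos']+M@[x,y,z] for y in(-.011,.011) for z in (-.013,.013)]).round())
for n in ('top','scene'):
    im=manip.snapshot(n); cv2.imwrite(f'pics/{n}1.png',im[:,:,::-1])
crop('pics/scene1.png','pics/c8.png',120,190,280,320,5)
crop('pics/top1.png','pics/c9.png',400,210,520,330,5)
E
```

```text
[[262.81642927 247.81783848]
 [385.12772521 248.09778067]
 [377.47329765 330.75210667]
 [266.99440231 330.20855822]]
0 [[297. 292.]
 [344. 292.]
 [297. 255.]
 [345. 255.]]
-0.01 [[296. 300.]
 [346. 300.]
 [295. 262.]
 [347. 262.]]
-0.02 [[295. 310.]
 [347. 310.]
 [294. 270.]
 [348. 270.]]
-0.03 [[294. 320.]
 [348. 320.]
 [293. 279.]
 [350. 279.]]
```

View pics/c8.png

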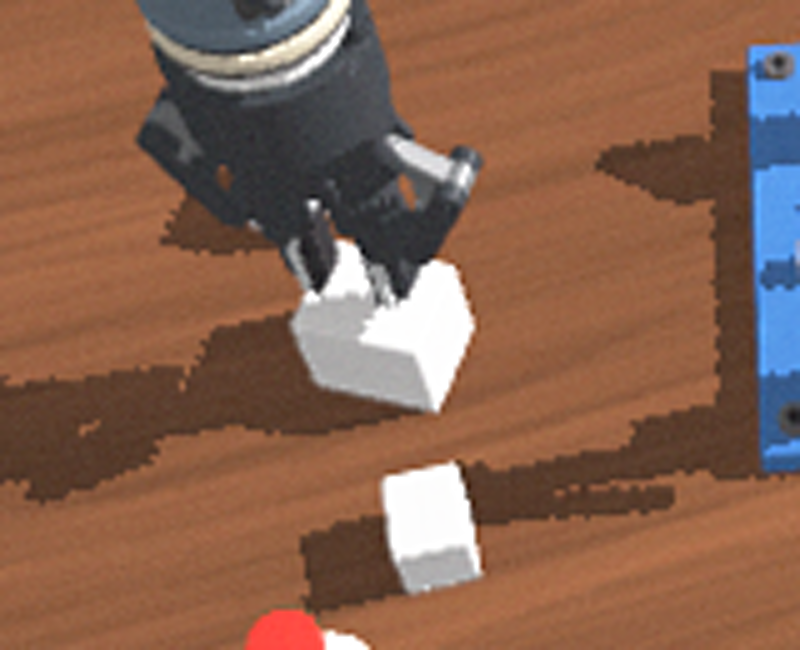

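View pics/c9.png

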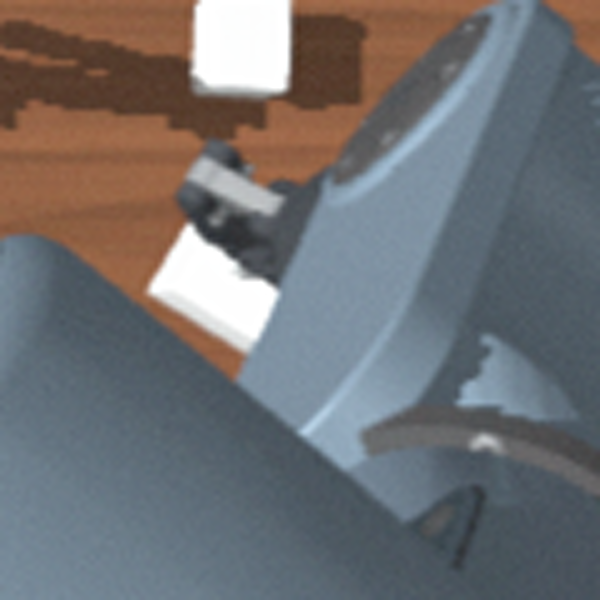

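```bash
python3 - <<'E'
from h import *
crop('pics/w2.png','pics/c10.png',230,230,410,390,4)
print(tri('scene',[[199.5,249]],'wrist',[[360,298]]), tri('scene',[[183.5,248]],'wrist',[[280,298]]))
s=manip.sense(); print(s['t'],s['tcp_pos'],s['force'],s['finger_gap'],s['tau'])
E
```

```text
(array([ 0.52324987, -0.26841216,  0.05511254]), np.float64(0.0025849329966878194)) (array([ 0.50648998, -0.30109269,  0.04910586]), np.float64(0.0002293784695283916))
3.85 [ 0.51589436 -0.28361651  0.02281016] [-0.11111049  0.04285132 -0.62671069] 0.30021333044334697 [ 4.18586351e-03 -4.51799226e+01 -1.08132586e+01 -2.63598631e-04
  2.28082909e-04  3.40080135e-05]
```

View pics/c10.png

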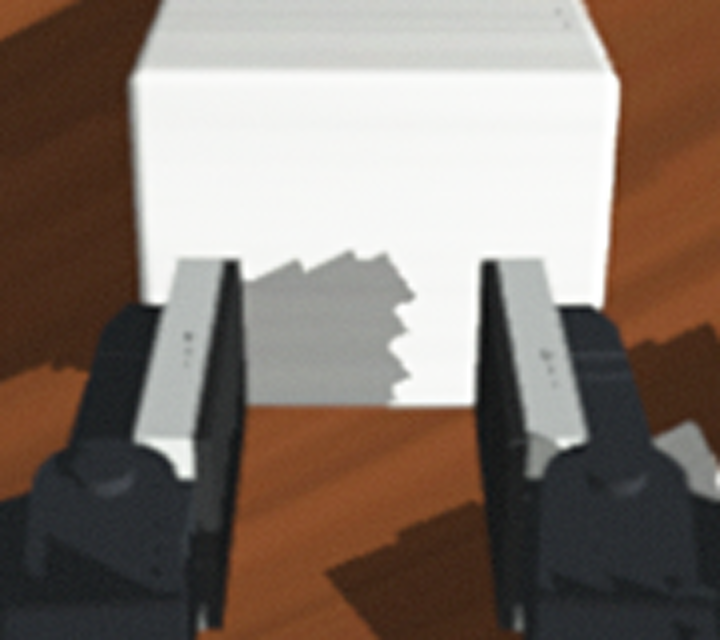

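```bash
python3 - <<'E'
from h import *
s=manip.sense();M=R.from_quat(s['tool_rot']).as_matrix()
for g in (.0128,.0425):
  for x in (0,-.013,-.025,-.035,-.045):
    print(g,x,proj('wrist',[s['tcp_pos']+M@[x,y,z] for y in(-.011,.011) for z in (-g,g)]).round().tolist())
E
```

```text
0.0128 0 [[298.0, 292.0], [344.0, 292.0], [297.0, 255.0], [345.0, 255.0]]
0.0128 -0.013 [[296.0, 303.0], [345.0, 303.0], [295.0, 264.0], [347.0, 264.0]]
0.0128 -0.025 [[295.0, 315.0], [347.0, 315.0], [294.0, 274.0], [348.0, 274.0]]
0.0128 -0.035 [[294.0, 325.0], [348.0, 325.0], [292.0, 284.0], [350.0, 284.0]]
0.0128 -0.045 [[292.0, 337.0], [350.0, 337.0], [291.0, 294.0], [352.0, 294.0]]
0.0425 0 [[245.0, 291.0], [397.0, 291.0], [242.0, 254.0], [400.0, 254.0]]
0.0425 -0.013 [[241.0, 302.0], [401.0, 302.0], [237.0, 264.0], [405.0, 264.0]]
0.0425 -0.025 [[236.0, 313.0], [406.0, 313.0], [232.0, 274.0], [410.0, 274.0]]
0.0425 -0.035 [[232.0, 324.0], [410.0, 324.0], [227.0, 283.0], [415.0, 283.0]]
0.0425 -0.045 [[228.0, 335.0], [414.0, 335.0], [222.0, 293.0], [420.0, 293.0]]
```

```bash
python3 - <<'E'
from h import *
s=manip.sense();M=R.from_quat(s['tool_rot']).as_matrix()
for x in (0,-.02,-.03,-.04,-.045,-.05):
    q=proj('scene',[s['tcp_pos']+M@[x,y,z] for y in(-.011,.011) for z in (-.0128,.0128)])
    print(x,((q-[120,190])*5).round().tolist())
E
```

```text
0 [[338.0, 346.0], [396.0, 358.0], [358.0, 303.0], [414.0, 315.0]]
-0.02 [[328.0, 321.0], [386.0, 334.0], [348.0, 278.0], [405.0, 290.0]]
-0.03 [[323.0, 309.0], [381.0, 321.0], [343.0, 265.0], [401.0, 277.0]]
-0.04 [[317.0, 296.0], [377.0, 308.0], [337.0, 252.0], [396.0, 264.0]]
-0.045 [[315.0, 289.0], [374.0, 302.0], [335.0, 245.0], [394.0, 257.0]]
-0.05 [[312.0, 283.0], [372.0, 295.0], [332.0, 238.0], [391.0, 251.0]]
```

```bash
python3 - <<'E'
from h import *
s=manip.sense();M=R.from_quat(s['tool_rot']).as_matrix()
im=cv2.imread('pics/scene1.png')[180:280,130:250]; k=6
im=cv2.resize(im,None,fx=k,fy=k,interpolation=cv2.INTER_CUBIC); im=np.clip(im.astype(float)*1.6+15,0,255).astype(np.uint8)
for x,col in ((-.043,(0,255,0)),(-.073,(0,255,255)),(-.09,(255,128,0)),(-.113,(0,0,255))):
    q=proj('scene',[s['tcp_pos']+M@[x,y,z] for y,z in ((-.038,-.0425),(-.038,.0425),(.038,.0425),(.038,-.0425))])
    q=((q-[130,180]+.5)*k).astype(np.int32); cv2.polylines(im,[q],True,col,1)
cv2.imwrite('pics/c11.png',im)
E
```

```text
(no output)
```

View pics/c11.png

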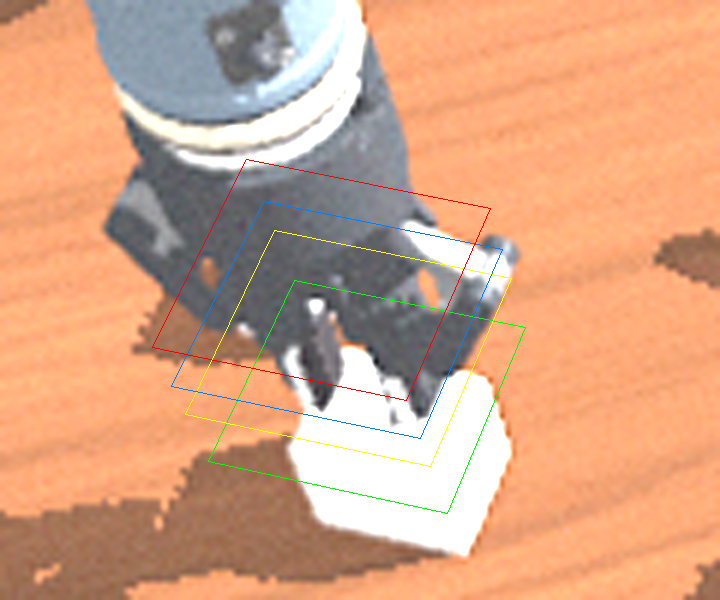

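The pictures show the closed finger tips standing above the block, about 42 mm behind the reported TCP. The scene and wrist views agree, and the block has not moved. I'll correct for this offset.

Emit:
send_rows(steps=[[[0,-0.002,0.002,0,0],[0,-0.002,0.002,0,0],[0,-0.002,0.002,0,0],[0,-0.002,0.002,0,0],[0,-0.002,0.002,-0.01,0],[0,-0.002,0.002,-0.02,0],[0,-0.002,0.002,-0.025,0],[0,-0.002,0.002,-0.025,0]]])

```text
t: 4.85
tcp_pos: [0.5134, -0.2812, -0.0031]
tool_rot: [-0.346, 0.616, 0.347, 0.616]
force: [-0.3, 1.0, 0.2]
finger_gap: 0.998
```

```bash
python3 - <<'E'
from h import *
s=manip.sense(); M=R.from_quat(s['tool_rot']).as_matrix(); print(s['t'],s['tcp_pos'],s['force'],s['finger_gap'],'toolz yaw',np.degrees(np.arctan2(M[1,2],M[0,2])),np.abs(s['qd']).max())
im=manip.snapshot('wrist'); cv2.imwrite('pics/w3.png',im[:,:,::-1])
im=manip.snapshot('scene'); cv2.imwrite('pics/s3.png',im[:,:,::-1]); crop('pics/s3.png','pics/c12.png',130,180,250,280,5)
E
```

```text
4.85 [ 0.51344091 -0.28120606 -0.00306518] [-0.2852311   0.99977512  0.18953548] 0.9984301391737282 toolz yaw 58.72604330738794 0.014241748560209171
```

View pics/w3.png

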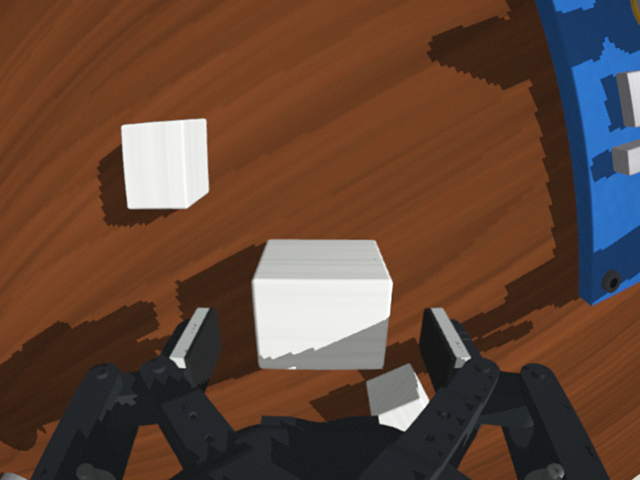

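View pics/c12.png

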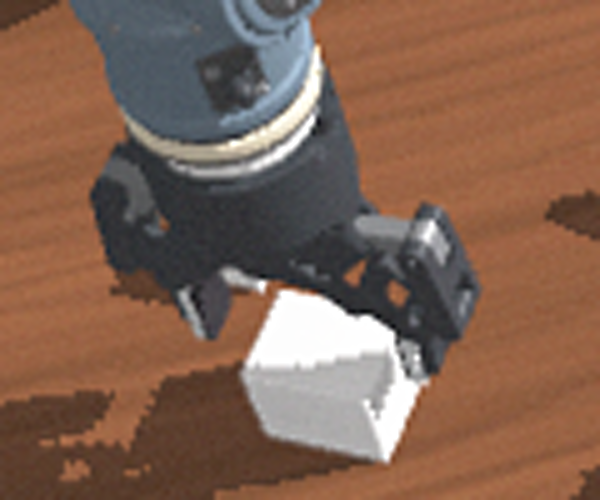

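Emit:
send_rows(steps=[[[0,0.0005,0,-0.012,0],[0,0.0005,0,-0.021,0],[0,0.0005,0,-0.021,0],[0.2,0.0005,0,-0.021,0],[0.45,0.0005,0,-0.021,0],[0.6,0.0005,0,-0.021,0],[0.6,0.0005,0,-0.021,0],[0.6,0.0005,0,-0.021,0]]], grip_force=40)

```text
t: 5.95
tcp_pos: [0.5147, -0.2817, -0.0229]
tool_rot: [-0.347, 0.616, 0.346, 0.616]
force: [-0.5, -0.1, 2.9]
finger_gap: 0.649
```

```bash
python3 - <<'E'
from h import *
s=manip.sense(); M=R.from_quat(s['tool_rot']).as_matrix(); print(s['t'],s['tcp_pos'],s['force'],s['finger_gap'],'toolz yaw',np.degrees(np.arctan2(M[1,2],M[0,2])),np.abs(s['qd']).max())
im=manip.snapshot('wrist'); cv2.imwrite('pics/w4.png',im[:,:,::-1])
im=manip.snapshot('scene'); cv2.imwrite('pics/s4.png',im[:,:,::-1]); crop('pics/s4.png','pics/c13.png',130,180,250,280,5)
crop('pics/w4.png','pics/c14.png',180,200,460,400,3)
E
```

```text
5.95 [ 0.5147248  -0.28174771 -0.02286212] [-0.47451469 -0.05253827  2.9403185 ] 0.6493470587048148 toolz yaw 58.72726089407714 0.0019778305872041567
```

View pics/c14.png

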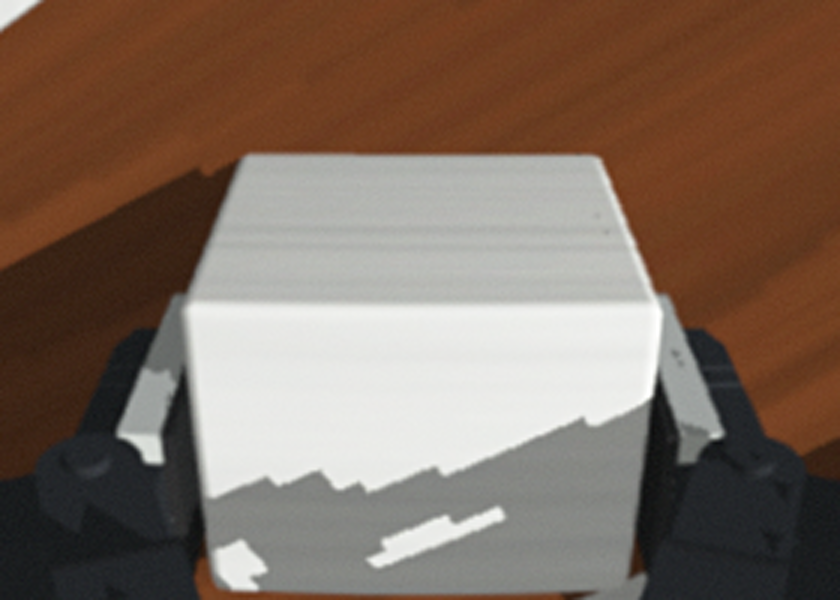

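View pics/c13.png

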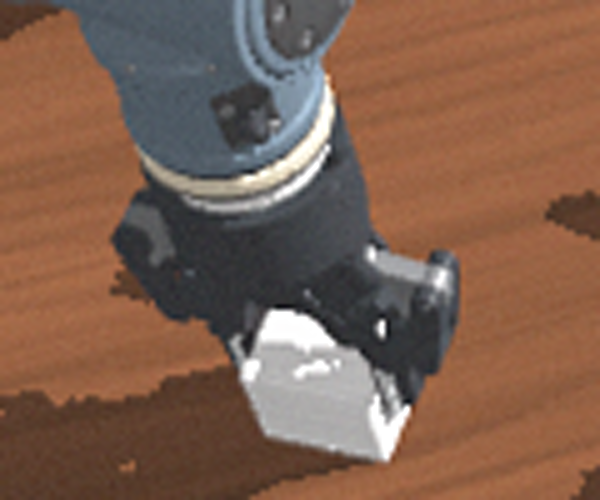

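Emit:
send_rows(steps=[[[0.2,0,0,0,0],[0.2,0,0,0,0],[0.2,0,0,0.006,0],[0.2,0,0,0.006,0],[0.5,0,0,0.006,0],[0.6,0,0,0.006,0],[0.6,0,0,0.006,0],[0.6,0,0,0.006,0]]], grip_force=50)

```text
t: 7.05
tcp_pos: [0.5147, -0.2818, -0.0167]
tool_rot: [-0.347, 0.616, 0.346, 0.616]
force: [-0.2, 0.1, 4.9]
finger_gap: 0.648
```

Emit:
send_rows(steps=[[[0.6,0,0,0.02,0],[0.6,0,0,0.05,0],[0.6,0,0,0.08,0],[0.6,0,0,0.08,0.1],[0.6,0,0,0.08,0.2],[0.6,0,0,0.08,0.31],[0.6,0,0,0.08,0.31],[0.6,0,0,0.08,0.31]]])

```text
t: 8.05
tcp_pos: [0.5139, -0.2812, 0.0621]
tool_rot: [-0.437, 0.556, 0.438, 0.556]
force: [0.5, 0.1, -2.7]
finger_gap: 0.646
```

```bash
python3 - <<'E'
from h import *
s=manip.sense(); M=R.from_quat(s['tool_rot']).as_matrix(); print(s['t'],s['tcp_pos'],s['force'],s['finger_gap'],'toolz yaw',np.degrees(np.arctan2(M[1,2],M[0,2])),np.abs(s['qd']).max())
np.save('w5.npy',np.r_[s['tcp_pos'],s['tool_rot']])
im=manip.snapshot('wrist'); cv2.imwrite('pics/w5.png',im[:,:,::-1])
im=manip.snapshot('scene'); cv2.imwrite('pics/s5.png',im[:,:,::-1]); crop('pics/s5.png','pics/c15.png',110,130,350,310,3)
E
```

```text
8.05 [ 0.51394661 -0.28123724  0.0621203 ] [ 0.46529499  0.06110401 -2.69036723] 0.6456862821922214 toolz yaw 76.40285881474473 0.006492244508549811
```

View pics/w5.png

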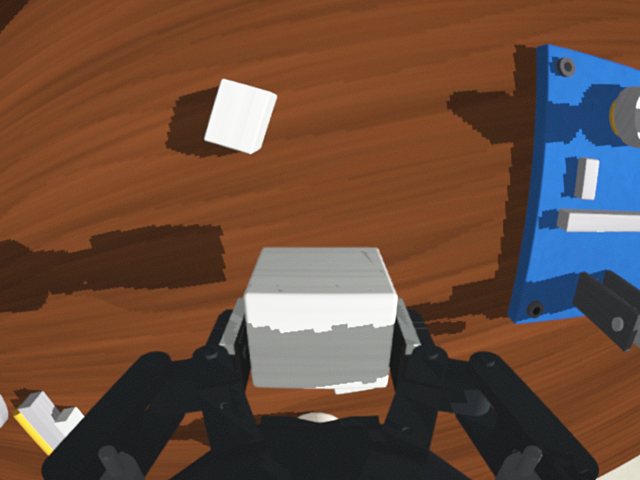

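View pics/c15.png

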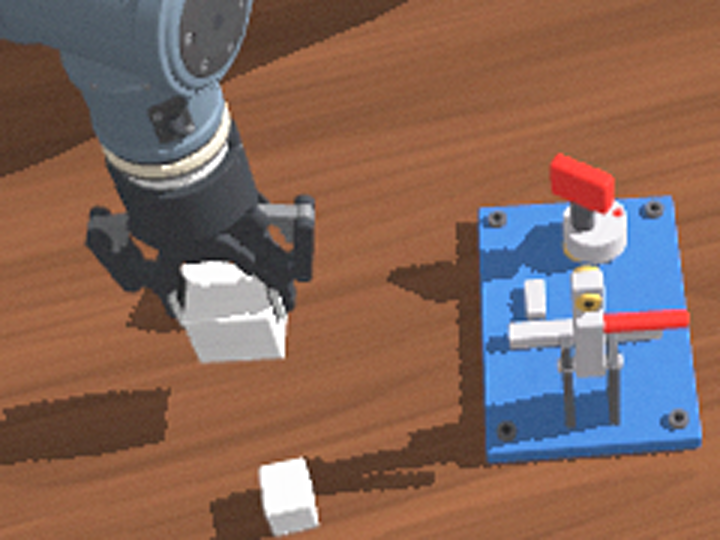

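```bash
python3 - <<'E'
from h import *
crop('pics/w5.png','pics/c16.png',220,230,420,400,4)
w=np.load('w5.npy'); tool=dict(tcp_pos=w[:3],tool_rot=w[3:])
p=np.array([(246,293),(396,293),(388,387),(254,388)])
P=onplane('wrist',p,.1288,tool)[:,:2]
for i in range(4):
    v=P[(i+1)%4]-P[i]; print(1000*np.hypot(*v),np.degrees(np.arctan2(v[1],v[0])))
print(P.mean(0)-w[:2])
E
```

```text
53.69290459517737 76.37327019579038
44.9118279752043 -12.11571240838298
55.916218738411644 -103.0869048680836
45.434855553570884 165.06601862063746
[-0.00017907 -0.00015464]
```

View pics/c16.png

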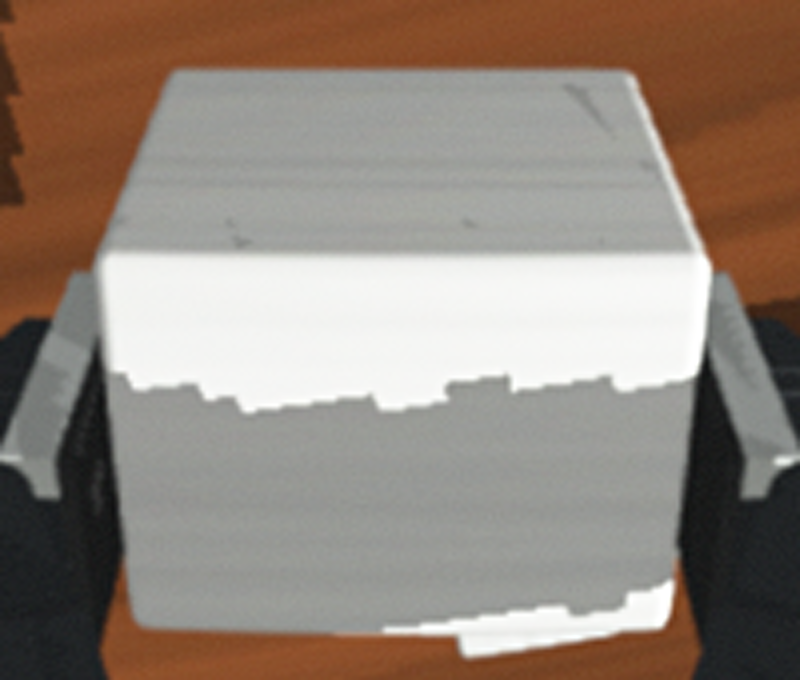

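Emit:
send_rows(steps=[[[0.6,0.002,0.04,0,0.01],[0.6,0.002,0.09,0,0.01],[0.6,0.002,0.14,0,0.01],[0.6,0.002,0.19,0,0.01],[0.6,0.002,0.238,0,0.01],[0.6,0.002,0.238,0,0.01],[0.6,0.002,0.238,-0.015,0.01],[0.6,0.002,0.238,-0.015,0.01]]])

```text
t: 9.15
tcp_pos: [0.5157, -0.0445, 0.0464]
tool_rot: [-0.439, 0.554, 0.441, 0.553]
force: [-0.3, 0.4, -3.3]
finger_gap: 0.643
```

```bash
python3 - <<'E'
from h import *
s=manip.sense(); M=R.from_quat(s['tool_rot']).as_matrix(); print(s['t'],s['tcp_pos'],s['force'],s['finger_gap'],'toolz yaw',np.degrees(np.arctan2(M[1,2],M[0,2])),np.abs(s['qd']).max())
np.save('w6.npy',np.r_[s['tcp_pos'],s['tool_rot']])
im=manip.snapshot('wrist'); cv2.imwrite('pics/w6.png',im[:,:,::-1])
im=manip.snapshot('scene'); cv2.imwrite('pics/s6.png',im[:,:,::-1]); crop('pics/s6.png','pics/c17.png',220,130,400,300,4)
E
```

```text
9.15 [ 0.51565008 -0.04447941  0.0464021 ] [-0.28139413  0.37453158 -3.25133661] 0.6426890235631518 toolz yaw 76.96435068964388 0.01518578411751735
```

View pics/w6.png

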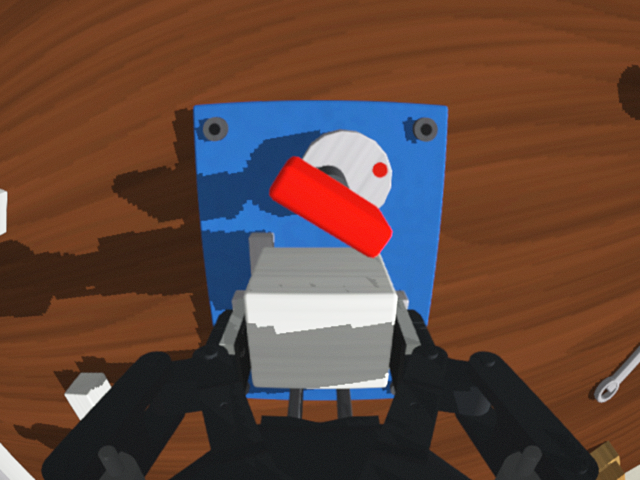

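View pics/c17.png

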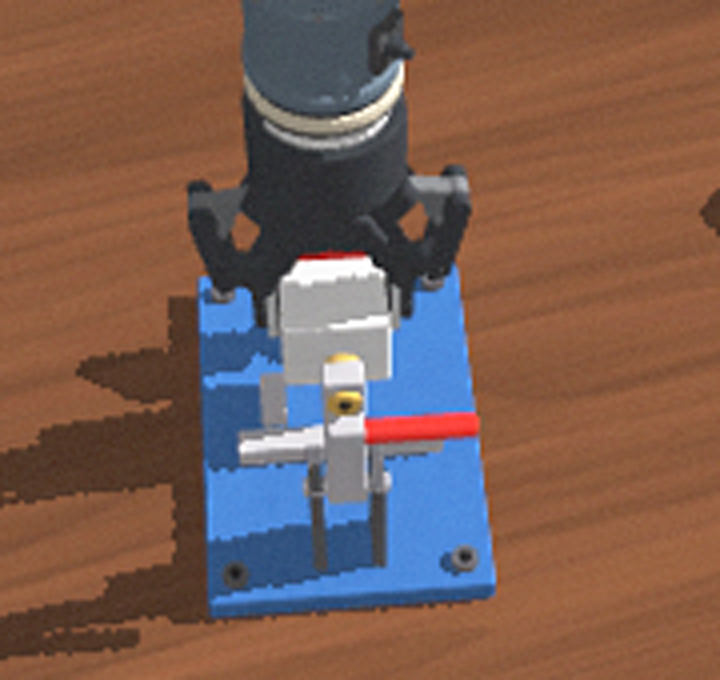

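```bash
python3 - <<'E'
from h import *
w=np.load('w6.npy'); tool=dict(tcp_pos=w[:3],tool_rot=w[3:])
im=cv2.imread('pics/w6.png'); hsv=cv2.cvtColor(im,cv2.COLOR_BGR2HSV)
m=cv2.inRange(hsv,(100,120,40),(125,255,255))
psi=np.radians(-13.1); c,s=np.cos(psi),np.sin(psi); Rm=np.array([[c,-s],[s,c]]); seat=np.array([.518,-.0465])
S=lambda p,z:(onplane('wrist',p,z,tool)[:,:2]-seat)@Rm*1000
# left/right edges
for r in (140,180,220,260,300):
    xs=np.where(m[r,180:470])[0]+180
    print(r,xs.min(),xs.max(),S([[xs.min(),r],[xs.max()+1,r]],.016).round(1).tolist())
for cc in (220,260,300,340,400,430):
    ys=np.where(m[80:200,cc])[0]+80; print(cc,ys.min(),S([[cc,ys.min()]],.016).round(1).tolist())
# stop
print(S([[250,234],[273,233.5]],.026), S([[272,235],[273,246]],.026))
crop('pics/w6.png','pics/c18.png',200,90,460,300,3)
print((w[:2]-seat)@Rm*1000)
E
```

```text
140 194 446 [[-74.2, -73.8], [-74.4, 76.1]]
180 197 443 [[-49.8, -73.4], [-50.1, 75.8]]
220 200 440 [[-24.7, -73.5], [-24.8, 76.0]]
260 204 435 [[2.1, -73.7], [1.9, 75.6]]
300 210 430 [[31.3, -73.0], [31.1, 75.7]]
220 104 [[-94.6, -56.9]]
260 101 [[-95.1, -33.3]]
300 101 [[-94.6, -10.5]]
340 101 [[-94.6, 12.1]]
400 103 [[-94.6, 46.6]]
430 105 [[-94.5, 64.6]]
[[-18.79666195 -40.03893631]
 [-19.10567392 -26.39699009]] [[-18.18690502 -27.02071396]
 [-11.37382361 -26.70722479]]
[-2.7467348   1.43539808]
```

View pics/c18.png

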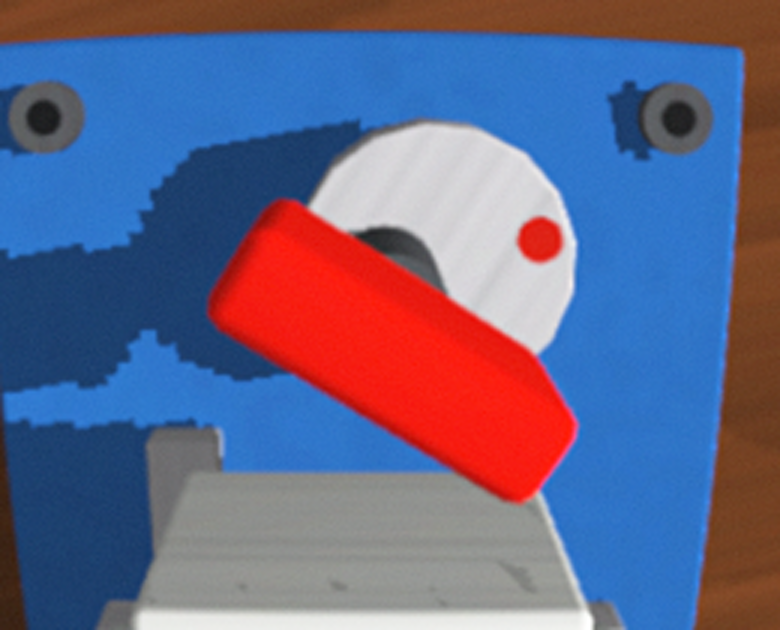

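Emit:
send_rows(steps=[[[0.6,0.0006,0.0027,0,0],[0.6,0.0006,0.0027,-0.012,0],[0.6,0.0006,0.0027,-0.022,0],[0.6,0.0006,0.0027,-0.032,0],[0.6,0.0006,0.0027,-0.04,0],[0.6,0.0006,0.0027,-0.044,0],[0.6,0.0006,0.0027,-0.044,0]]])

```text
t: 10.12
tcp_pos: [0.5168, -0.0408, 0.0035]
tool_rot: [-0.44, 0.553, 0.441, 0.553]
force: [-1.4, -0.4, -2.0]
finger_gap: 0.644
```

```bash
cat >> h.py <<'E'
SEAT=np.array([.5185,-.0456]); PSI=np.radians(-13.1)
RM=np.array([[np.cos(PSI),-np.sin(PSI)],[np.sin(PSI),np.cos(PSI)]])
def st():
    s=manip.sense(); M=R.from_quat(s['tool_rot']).as_matrix()
    print('t %.2f'%s['t'],'tcp',s['tcp_pos'].round(4) if hasattr(s['tcp_pos'],'round') else np.round(s['tcp_pos'],4),'seatmm',((np.array(s['tcp_pos'])[:2]-SEAT)@RM*1000).round(1),'F',np.round(s['force'],1),'Fseat',(np.array(s['force'])[:2]@RM).round(1),'M',np.round(s['ft_torque'],2),'gap %.3f'%s['finger_gap'],'yaw %.2f'%np.degrees(np.arctan2(M[1,2],M[0,2])),'tilt',M[:,0].round(3))
    return s
E
python3 -c "
from h import *
st()"
```

```text
t 10.12 tcp [ 0.5168 -0.0408  0.0035] seatmm [-2.7  4.3] F [-1.4 -0.4 -2. ] Fseat [-1.3 -0.7] M [ 0.03 -0.    0.04] gap 0.644 yaw 77.07 tilt [-0.001  0.    -1.   ]
```

Emit:
send_rows(steps=[[[0.6,0,0,-0.0025,0],[0.6,-0.0003,-0.0015,-0.0025,0],[0.6,-0.0007,-0.0029,-0.0025,0],[0.6,-0.0007,-0.0029,-0.0025,0]]])

```text
t: 10.62
tcp_pos: [0.5164, -0.044, 0.0014]
tool_rot: [-0.441, 0.553, 0.44, 0.553]
force: [0.4, 0.5, -3.0]
finger_gap: 0.647
```

```bash
python3 -c "
from h import *
st()"
```

```text
t 10.62 tcp [ 0.5164 -0.044   0.0014] seatmm [-2.4  1.1] F [ 0.4  0.5 -3. ] Fseat [0.3 0.5] M [ 0.03  0.   -0.01] gap 0.647 yaw 77.05 tilt [ 0. -0. -1.]
```

Not in contact yet; I'll go on in small steps toward the end stop.

Emit:
send_rows(steps=[[[0.6,-0.0002,-0.0007,0,0],[0.6,-0.0003,-0.0015,0,0],[0.6,-0.0003,-0.0015,0,0]]])

```text
t: 11.0
tcp_pos: [0.5162, -0.0446, 0.0014]
tool_rot: [-0.44, 0.553, 0.44, 0.554]
force: [1.1, 5.6, -1.2]
finger_gap: 0.642
```

```bash
python3 -c "
from h import *
st()"
```

```text
t 11.00 tcp [ 0.5162 -0.0446  0.0014] seatmm [-2.5  0.4] F [ 1.1  5.6 -1.2] Fseat [-0.2  5.7] M [ 0.88 -0.24 -0.01] gap 0.642 yaw 77.03 tilt [ 0.     0.001 -1.   ]
```

Emit:
send_rows(steps=[[[0.6,0.0002,0.0008,0,0],[0.6,0.0012,0.0006,0,0],[0.6,0.0021,0.0003,0,0],[0.6,0.0021,0.0003,0,0]]])

```text
t: 11.5
tcp_pos: [0.5178, -0.045, 0.0011]
tool_rot: [-0.44, 0.553, 0.441, 0.553]
force: [-0.8, 2.5, -2.7]
finger_gap: 0.65
```

```bash
python3 -c "
from h import *
st()"
```

```text
t 11.50 tcp [ 0.5178 -0.045   0.0011] seatmm [-0.9  0.5] F [-0.8  2.5 -2.7] Fseat [-1.4  2.2] M [ 0.35  0.08 -0.05] gap 0.650 yaw 77.05 tilt [-0.001  0.    -1.   ]
```

Emit:
send_rows(steps=[[[0.6,0.001,0.0,0,0],[0.6,0.0018,0.0,0,0],[0.6,0.0018,0.0,0,0]]])

```text
t: 11.88
tcp_pos: [0.5185, -0.045, 0.0012]
tool_rot: [-0.44, 0.554, 0.441, 0.552]
force: [-5.0, -1.4, -1.8]
finger_gap: 0.643
```

```bash
python3 -c "
from h import *
st()"
```

```text
t 11.88 tcp [ 0.5185 -0.045   0.0012] seatmm [-0.1  0.6] F [-5.  -1.4 -1.8] Fseat [-4.6 -2.5] M [-0.17  0.76 -0.12] gap 0.643 yaw 77.08 tilt [-0.003  0.    -1.   ]
```

Emit:
send_rows(steps=[[[0.6,-0.0009,0.0002,0,0],[0.6,-0.0009,0.0002,-0.001,0],[0.6,-0.0009,0.0002,-0.002,0],[0.6,-0.0009,0.0002,-0.002,0]]])

```text
t: 12.38
tcp_pos: [0.5187, -0.0445, -0.0007]
tool_rot: [-0.44, 0.553, 0.441, 0.553]
force: [-4.5, 1.2, -0.2]
finger_gap: 0.645
```

```bash
python3 -c "
from h import *
st()"
```

```text
t 12.38 tcp [ 0.5187 -0.0445 -0.0007] seatmm [-0.   1.1] F [-4.5  1.2 -0.2] Fseat [-4.7  0.1] M [ 0.12  0.65 -0.06] gap 0.645 yaw 77.06 tilt [-0.001  0.    -1.   ]
```

Emit:
send_rows(steps=[[[0.6,-0.0006,0.0001,-0.0006,0],[0.6,-0.0006,0.0001,-0.0006,0]]])

```text
t: 12.62
tcp_pos: [0.5187, -0.0446, -0.0008]
tool_rot: [-0.441, 0.553, 0.44, 0.553]
force: [-4.2, 2.4, 5.3]
finger_gap: 0.645
```

```bash
python3 -c "
from h import *
st()"
```

```text
t 12.62 tcp [ 0.5187 -0.0446 -0.0008] seatmm [-0.   1.1] F [-4.2  2.4  5.3] Fseat [-4.7  1.4] M [ 0.33  0.63 -0.1 ] gap 0.645 yaw 77.06 tilt [ 0.001 -0.    -1.   ]
```

Emit:
send_rows(steps=[[[0.3,0,0,0,0],[0.1,0,0,0,0],[0,0,0,0,0],[0,0,0,0,0],[0,0,0,0.0,0]]])

```text
t: 13.25
tcp_pos: [0.5186, -0.0448, -0.0013]
tool_rot: [-0.441, 0.553, 0.44, 0.553]
force: [-0.5, 0.8, -0.2]
finger_gap: 0.998
```

```bash
python3 - <<'E'
from h import *
s=st(); np.save('w7.npy',np.r_[s['tcp_pos'],s['tool_rot']])
im=manip.snapshot('wrist'); cv2.imwrite('pics/w7.png',im[:,:,::-1])
im=manip.snapshot('scene'); cv2.imwrite('pics/s7.png',im[:,:,::-1]); crop('pics/s7.png','pics/c19.png',240,150,380,290,4)
E
```

```text
t 13.25 tcp [ 0.5186 -0.0448 -0.0013] seatmm [-0.1  0.8] F [-0.5  0.8 -0.2] Fseat [-0.7  0.6] M [ 0.01 -0.02 -0.01] gap 0.998 yaw 77.06 tilt [ 0. -0. -1.]
```

View pics/w7.png

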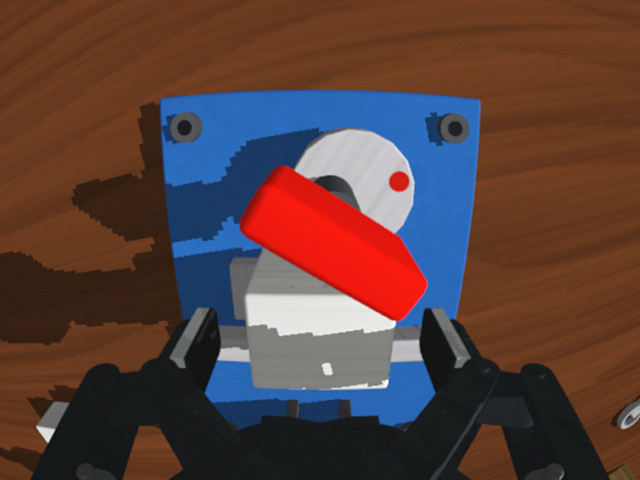

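View pics/c19.png

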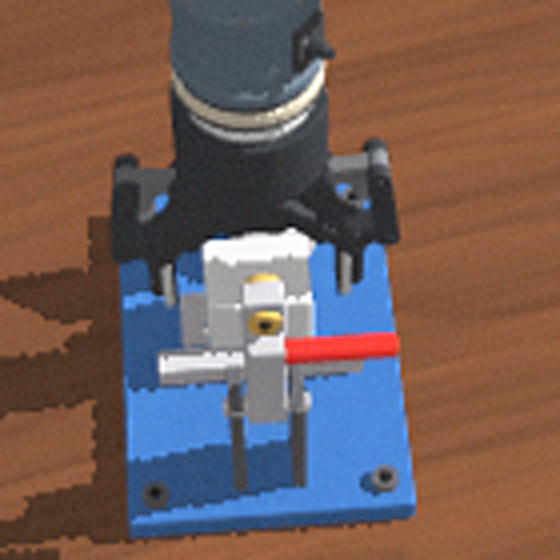

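Emit:
send_rows(steps=[[[0,0,0,0.03,0],[0,0,0,0.08,0],[0,0,0,0.12,0],[0,0,0,0.12,0],[0,-0.05,0.0155,0.12,0.18],[0,-0.05,0.0155,0.12,0.36],[0,-0.05,0.0155,0.12,0.54],[0,-0.05,0.0155,0.12,0.72]]])

```text
t: 14.35
tcp_pos: [0.4673, -0.0289, 0.1176]
tool_rot: [-0.607, 0.361, 0.609, 0.361]
force: [-0.1, -0.1, 0.1]
finger_gap: 0.997
```

Emit:
send_rows(steps=[[[0,0,0,0,0.18],[0,0,0,0,0.22],[0,0,0,0,0.22],[0,0,0,0,0.22]]])

```text
t: 14.85
tcp_pos: [0.4679, -0.029, 0.1181]
tool_rot: [-0.643, 0.294, 0.644, 0.294]
force: [-0.2, 0.9, 0.2]
finger_gap: 1.003
```

```bash
python3 - <<'E'
from h import *
s=st(); np.save('w8.npy',np.r_[s['tcp_pos'],s['tool_rot']]); print(s['q'])
for n in ('wrist','scene'):
    im=manip.snapshot(n); cv2.imwrite(f'pics/{n}8.png',im[:,:,::-1])
crop('pics/scene8.png','pics/c20.png',240,130,380,290,4)
E
```

```text
t 14.85 tcp [ 0.4679 -0.029   0.1181] seatmm [-53.    4.7] F [-0.2  0.9  0.2] Fseat [-0.4  0.8] M [ 0.01 -0.01  0.  ] gap 1.003 yaw 130.88 tilt [-0.001  0.    -1.   ]
[-3.01037972e-01  4.38569474e-01  1.88952852e+00 -1.58411361e-05
  8.14922738e-01 -2.58538887e+00]
```

View pics/wrist8.png

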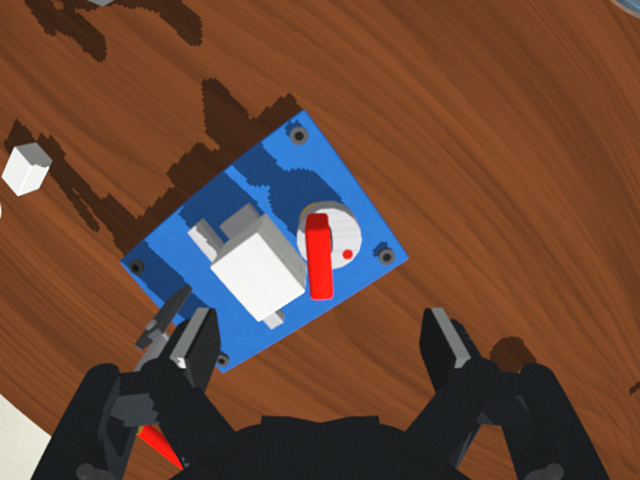

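View pics/c20.png

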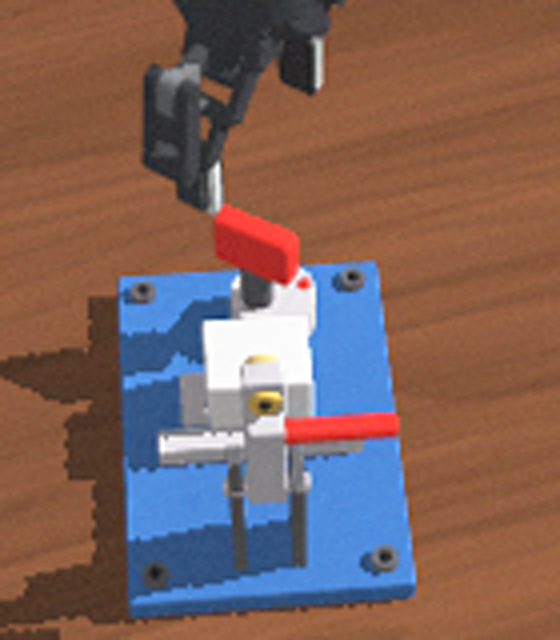

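```bash
python3 - <<'E'
from h import *
w=np.load('w8.npy'); tool=dict(tcp_pos=w[:3],tool_rot=w[3:])
im=cv2.imread('pics/wrist8.png'); hsv=cv2.cvtColor(im,cv2.COLOR_BGR2HSV)
m=cv2.inRange(hsv,(0,180,150),(6,255,255))|cv2.inRange(hsv,(174,180,150),(180,255,255)); m[:190]=0;m[320:]=0;m[:,:290]=0;m[:,340:]=0
crop('pics/wrist8.png','pics/c21.png',280,190,370,320,5)
c=max(cv2.findContours(m,0,1)[0],key=cv2.contourArea); print(cv2.minAreaRect(c))
p=[(307,215),(327,214),(333,298),(311,299)]
P=onplane('wrist',p,.106,tool)[:,:2]
for i in range(4):
    v=P[(i+1)%4]-P[i]; print(1000*np.hypot(*v),np.degrees(np.arctan2(v[1],v[0])))
print(P.mean(0),(P.mean(0)-SEAT)@RM*1000)
# block in top-view check
p=np.array([(212,267),(255,217),(305,289),(263,320)])
E
```

```text
((318.37744140625, 256.2119445800781), (85.09226989746094, 24.12611961364746), 86.93350982666016)
10.920347486652236 133.80703029679012
51.72359406967252 45.242567178217946
13.104449496448419 -46.24556439498279
51.70296258732079 -137.17741341574018
[ 0.46451932 -0.03243018] [-55.56084728   0.59229747]
```

View pics/c21.png

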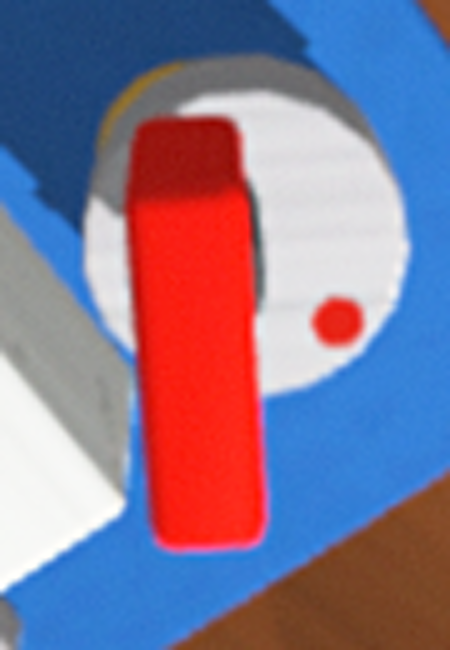

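```bash
python3 - <<'E'
from h import *
w=np.load('w8.npy'); tool=dict(tcp_pos=w[:3],tool_rot=w[3:])
p=np.array([(128,198),(245,190),(265,548),(155,550)])/5+[280,190]-.4
P=onplane('wrist',p,.106,tool)[:,:2]
for i in range(4):
    v=P[(i+1)%4]-P[i]; print(1000*np.hypot(*v),np.degrees(np.arctan2(v[1],v[0])))
print(P.mean(0),(P.mean(0)-SEAT)@RM*1000)
E
```

```text
12.943220929751368 134.94433290976485
44.703971377431984 44.446309521634525
13.106765242180423 -48.01820946958156
44.02813028666381 -135.75137823003936
[ 0.46785691 -0.0297453 ] [-52.91864467   3.96376876]
```

Emit:
send_rows(steps=[[[0.3,0.0003,-0.0005,-0.03,0.055],[0.4,0.0003,-0.0005,-0.06,0.055],[0.4,0.0003,-0.0005,-0.084,0.055],[0.4,0.0003,-0.0005,-0.084,0.055],[0.4,0.0003,-0.0005,-0.084,0.055]]])

```text
t: 15.58
tcp_pos: [0.4692, -0.0298, 0.0352]
tool_rot: [0.651, -0.276, -0.651, -0.276]
force: [0.4, -0.8, 0.5]
finger_gap: 0.601
```

```bash
python3 - <<'E'
from h import *
s=st(); 
for n in ('wrist',):
    im=manip.snapshot(n); cv2.imwrite(f'pics/{n}9.png',im[:,:,::-1])
E
```

```text
t 15.57 tcp [ 0.4692 -0.0298  0.0352] seatmm [-51.6   4.2] F [ 0.4 -0.8  0.5] Fseat [ 0.6 -0.6] M [-0.02 -0.01 -0.04] gap 0.601 yaw 134.07 tilt [ 0.001 -0.    -1.   ]
```

View pics/wrist9.png

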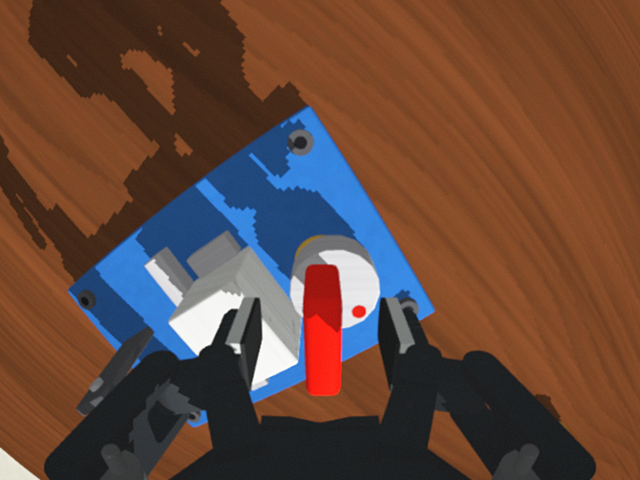

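Emit:
send_rows(steps=[[[0.6,-0.0008,0.0003,-0.001,0],[0.8,-0.0008,0.0003,-0.001,0],[0.95,-0.0008,0.0003,-0.001,0],[0.95,-0.0008,0.0003,-0.001,0],[0.95,-0.0008,0.0003,-0.001,0],[0.95,-0.0008,0.0003,-0.001,0]]], grip_force=60)

```text
t: 16.38
tcp_pos: [0.4681, -0.0294, 0.0344]
tool_rot: [0.651, -0.276, -0.651, -0.276]
force: [-0.7, 0.9, 6.1]
finger_gap: 0.158
```

```bash
python3 - <<'E'
from h import *
s=st(); 
for n in ('wrist','scene'):
    im=manip.snapshot(n); cv2.imwrite(f'pics/{n}10.png',im[:,:,::-1])
crop('pics/scene10.png','pics/c22.png',240,110,380,290,4)
E
```

```text
t 16.38 tcp [ 0.4681 -0.0294  0.0344] seatmm [-52.7   4.4] F [-0.7  0.9  6.1] Fseat [-0.9  0.7] M [0.07 0.13 0.06] gap 0.158 yaw 134.09 tilt [ 0.001 -0.    -1.   ]
```

View pics/wrist10.png

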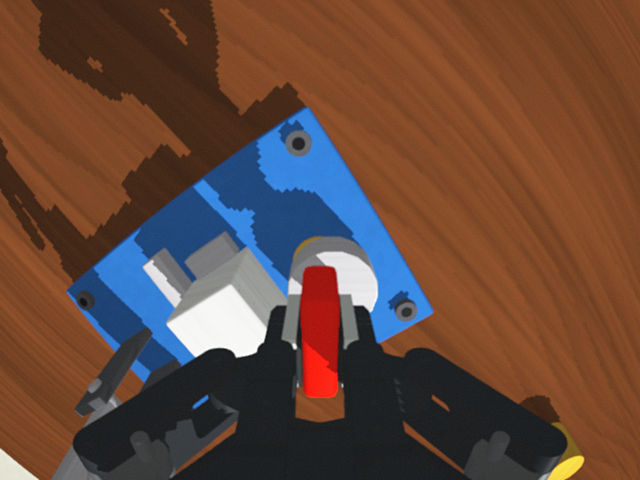

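View pics/c22.png

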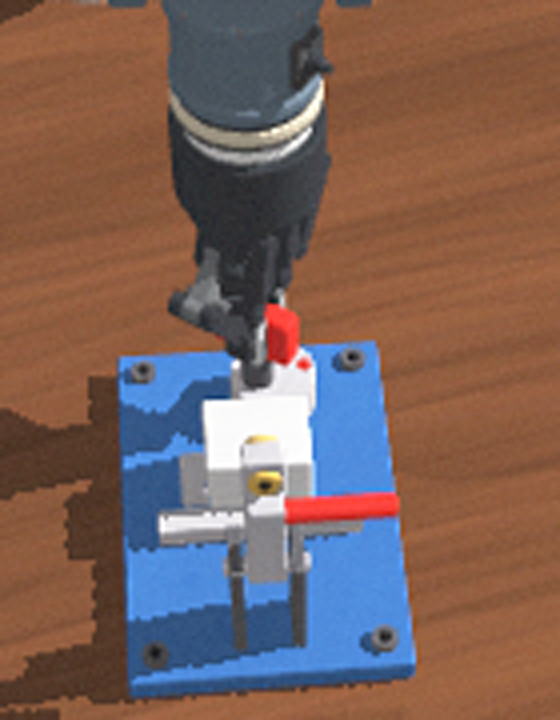

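Emit:
send_rows(steps=[[[0.95,0,0,0,-0.1],[0.95,0,0,0,-0.2],[0.95,0,0,0,-0.3],[0.95,0,0,0,-0.4],[0.95,0,0,0,-0.5],[0.95,0,0,0,-0.6],[0.95,0,0,0,-0.7],[0.95,0,0,0,-0.7]]])

```text
t: 17.48
tcp_pos: [0.4681, -0.0293, 0.0344]
tool_rot: [0.517, -0.483, -0.517, -0.483]
force: [-0.9, -0.5, 5.7]
finger_gap: 0.155
```

```bash
python3 - <<'E'
from h import *
s=st(); 
E
```

```text
t 17.48 tcp [ 0.4681 -0.0293  0.0344] seatmm [-52.8   4.5] F [-0.9 -0.5  5.7] Fseat [-0.8 -0.7] M [ 0.03  0.21 -0.14] gap 0.155 yaw 93.90 tilt [ 0.001 -0.    -1.   ]
```

Emit:
send_rows(steps=[[[0.95,0,0,0,-0.06],[0.95,0,0,0,-0.12],[0.95,0,0,0,-0.18],[0.95,0,0,0,-0.21],[0.95,0,0,0,-0.21]]])

```text
t: 18.1
tcp_pos: [0.4681, -0.0293, 0.0344]
tool_rot: [-0.464, 0.534, 0.463, 0.534]
force: [-0.6, 0.1, 5.3]
finger_gap: 0.152
```

```bash
python3 - <<'E'
from h import *
s=st(); print(s['tau'])
E
```

```text
t 18.10 tcp [ 0.4681 -0.0293  0.0344] seatmm [-52.8   4.5] F [-0.6  0.1  5.3] Fseat [-0.6 -0. ] M [ 0.14  0.14 -0.  ] gap 0.152 yaw 81.93 tilt [ 0.001 -0.    -1.   ]
[-4.22048019e-01 -3.40258634e+01 -6.87928095e+00 -7.39984098e-02
 -2.90514361e-01  2.35407217e-02]
```

Emit:
send_rows(steps=[[[0.95,0,0,0,-0.03],[0.95,0,0,0,-0.05],[0.95,0,0,0,-0.05]]])

```text
t: 18.48
tcp_pos: [0.4681, -0.0292, 0.0344]
tool_rot: [-0.45, 0.545, 0.45, 0.545]
force: [-0.4, 0.7, 5.6]
finger_gap: 0.154
```

```bash
python3 - <<'E'
from h import *
s=st(); print(s['tau'])
E
```

```text
t 18.48 tcp [ 0.4681 -0.0292  0.0344] seatmm [-52.8   4.5] F [-0.4  0.7  5.6] Fseat [-0.6  0.6] M [0.11 0.15 0.15] gap 0.154 yaw 79.10 tilt [ 0.001 -0.    -1.   ]
[-6.28164802e-01 -3.40224230e+01 -6.88085139e+00 -2.04931141e-02
 -2.91916905e-01  1.20159220e-01]
```

Emit:
send_rows(steps=[[[0.95,0,0,0,-0.02],[0.95,0,0,0,-0.04],[0.95,0,0,0,-0.04]]])

```text
t: 18.85
tcp_pos: [0.468, -0.0292, 0.0344]
tool_rot: [-0.44, 0.554, 0.44, 0.554]
force: [-0.3, 2.2, 5.6]
finger_gap: 0.153
```

```bash
python3 - <<'E'
from h import *
s=st(); print(s['tau'])
E
```

```text
t 18.85 tcp [ 0.468  -0.0292  0.0344] seatmm [-52.9   4.5] F [-0.3  2.2  5.6] Fseat [-0.8  2.1] M [0.22 0.08 0.55] gap 0.153 yaw 76.96 tilt [ 0.001 -0.001 -1.   ]
[ -1.35146566 -33.96441936  -6.90866143   0.25294743  -0.29703621
   0.58267884]
```

Emit:
send_rows(steps=[[[0.95,0,0,0,-0.015],[0.95,0,0,0,-0.02],[0.95,0,0,0,-0.02],[0.95,0,0,0,-0.02]]])

```text
t: 19.35
tcp_pos: [0.468, -0.0292, 0.0345]
tool_rot: [-0.435, 0.558, 0.434, 0.558]
force: [-1.1, 2.5, 5.7]
finger_gap: 0.152
```

```bash
python3 - <<'E'
from h import *
s=st(); print(s['tau'])
im=manip.snapshot('scene'); cv2.imwrite('pics/scene11.png',im[:,:,::-1])
im=manip.snapshot('wrist'); cv2.imwrite('pics/wrist11.png',im[:,:,::-1])
crop('pics/scene11.png','pics/c23.png',240,110,380,290,4)
E
```

```text
t 19.35 tcp [ 0.468  -0.0292  0.0345] seatmm [-52.9   4.5] F [-1.1  2.5  5.7] Fseat [-1.6  2.1] M [0.31 0.06 0.81] gap 0.152 yaw 75.90 tilt [ 0.001 -0.001 -1.   ]
[ -1.75750494 -33.91701937  -6.92335904   0.40591825  -0.30203355
   0.82413806]
```

View pics/wrist11.png

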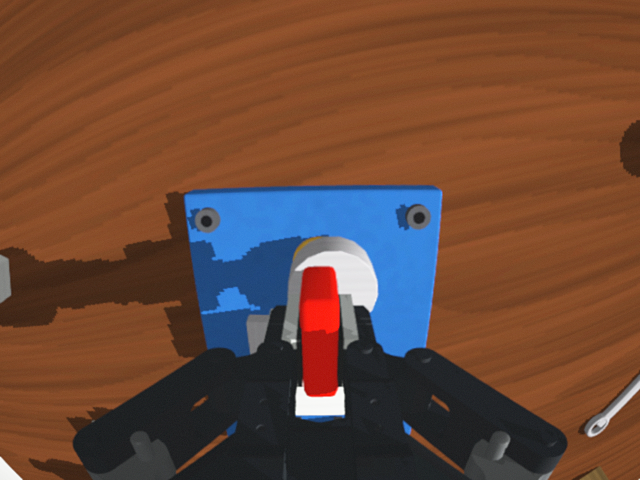

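View pics/c23.png

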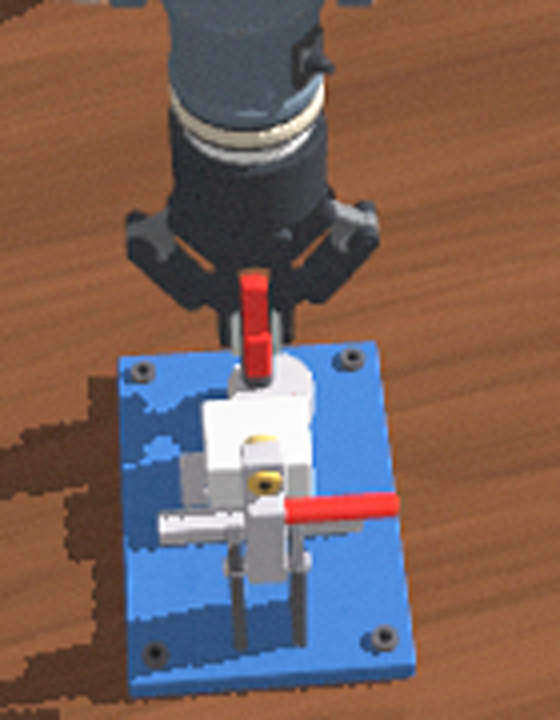

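Emit:
send_rows(steps=[[[0.6,0,0,0,0],[0.4,0,0,0,0],[0.4,0,0,0,0],[0.3,0,0,0.03,0],[0.2,0,0,0.08,0],[0.1,0,0,0.14,0],[0,0,0,0.18,0],[0,0,0,0.18,0]]])

```text
t: 20.45
tcp_pos: [0.4703, -0.0301, 0.2168]
tool_rot: [-0.436, 0.557, 0.431, 0.56]
force: [-0.4, -0.4, -1.0]
finger_gap: 0.994
```

```bash
python3 - <<'E'
from h import *
s=st(); np.save('w12.npy',np.r_[s['tcp_pos'],s['tool_rot']])
for n in ('scene','wrist','top'):
    im=manip.snapshot(n); cv2.imwrite(f'pics/{n}12.png',im[:,:,::-1])
crop('pics/scene12.png','pics/c24.png',250,170,360,290,5)
E
```

```text
t 20.45 tcp [ 0.4703 -0.0301  0.2168] seatmm [-50.5   4.2] F [-0.4 -0.4 -1. ] Fseat [-0.4 -0.4] M [-0.    0.06  0.01] gap 0.994 yaw 75.62 tilt [ 0.008 -0.002 -1.   ]
```

View pics/wrist12.png

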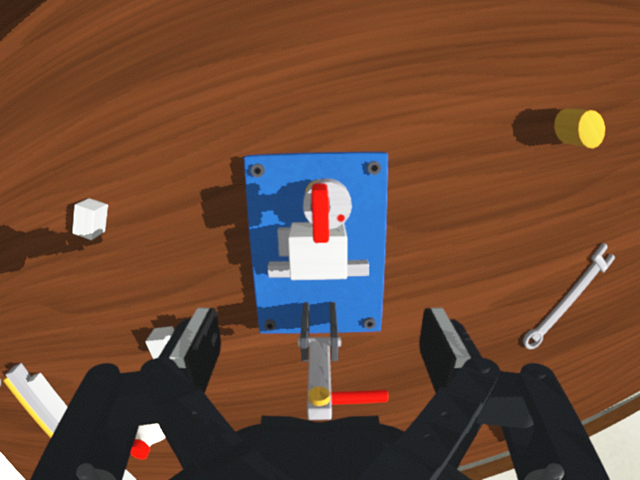

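View pics/c24.png

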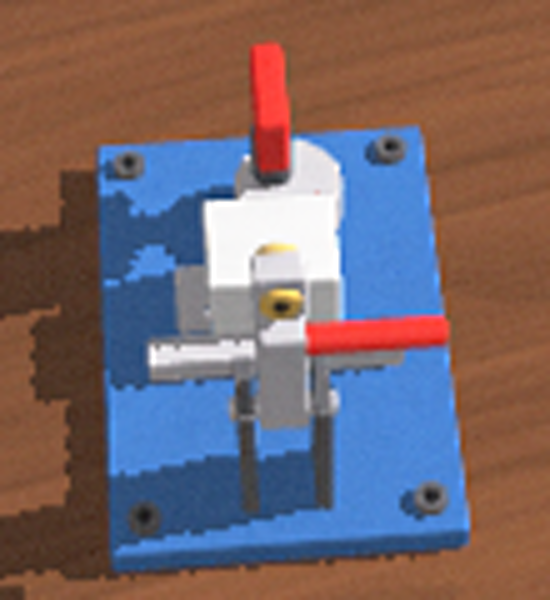

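```bash
python3 - <<'E'
from h import *
w=np.load('w12.npy'); tool=dict(tcp_pos=w[:3],tool_rot=w[3:])
def tr(sp,wp,tp=None):
    L=[rays('scene',[sp]),rays('wrist',[wp],tool=tool)]
    if tp is not None: L.append(rays('top',[tp]))
    A=np.zeros((3,3));b=np.zeros(3)
    for o,v in L:
        v=v[0]/np.linalg.norm(v[0]); N=np.eye(3)-np.outer(v,v); A+=N;b+=N@o
    p=np.linalg.solve(A,b); print(p.round(4),(p[:2]-SEAT)@RM*1000, [round(1000*np.linalg.norm((np.eye(3)-np.outer(v[0],v[0])/(v[0]@v[0]))@(p-o)),1) for o,v in L])
e=np.array([447,331])/5+[250,170]-.4; r=np.array([308,338])/5+[250,170]-.4
tr(e,(388,396.5)); tr(r,(332,398))
tr((e+r)/2,(360,397))
im=cv2.imread('pics/top12.png'); crop('pics/top12.png','pics/c25.png',270,180,400,330,4)
# block check from scene: top face corners z=.066
c=np.array([(204,205),(338,198),(340,285),(210,287)])/5+[250,170]-.4
P=onplane('scene',c,.066)[:,:2]; print((P-SEAT)@RM*1000)
E
```

```text
[ 0.638  -0.0092  0.15  ] [108.12738075  62.51855546] [np.float64(0.0), np.float64(0.0)]
[ 0.6251 -0.0594  0.1498] [106.94053654  10.71512462] [np.float64(0.4), np.float64(0.4)]
[ 0.6312 -0.0343  0.1494] [107.24174244  36.5327439 ] [np.float64(0.1), np.float64(0.1)]
[[-19.64768934 -25.94850906]
 [-18.76950136  31.50318343]
 [ 26.45032975  28.73512999]
 [ 23.08930227 -25.5983555 ]]
```

View pics/c25.png

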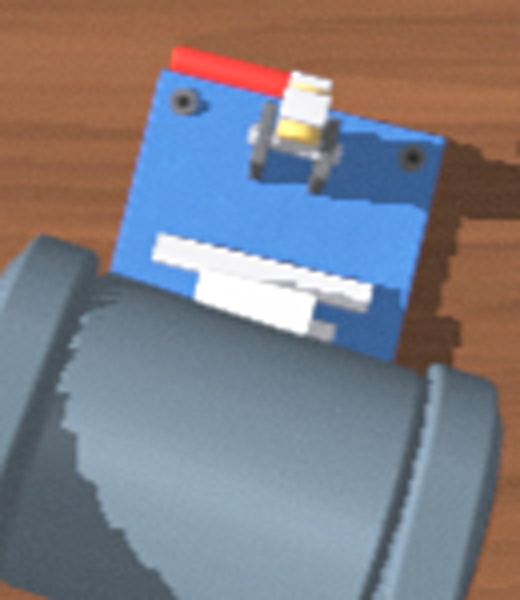

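Emit:
send_rows(steps=[[[0.2,0.02,0,0,-0.18],[0.4,0.05,0,0,-0.36],[0.5,0.08,-0.001,0,-0.54],[0.5,0.11,-0.002,0,-0.72],[0.5,0.14,-0.003,0,-0.9],[0.5,0.162,-0.0036,0,-1.08],[0.5,0.162,-0.0036,0,-1.26],[0.5,0.162,-0.0036,0,-1.44]]])

```text
t: 21.6
tcp_pos: [0.6287, -0.0327, 0.2103]
tool_rot: [0.045, 0.708, -0.044, 0.704]
force: [-1.1, -0.1, 0.3]
finger_gap: 0.501
```

Emit:
send_rows(steps=[[[0.5,0,0,0,-0.12],[0.5,0,0,0,-0.12],[0.5,0,0,-0.03,-0.12],[0.5,0,0,-0.05,-0.12],[0.5,0,0,-0.05,-0.12]]])

```text
t: 22.22
tcp_pos: [0.6277, -0.0326, 0.1607]
tool_rot: [0.084, 0.704, -0.084, 0.7]
force: [-1.0, -0.6, 0.5]
finger_gap: 0.498
```

```bash
python3 - <<'E'
from h import *
s=st(); np.save('w13.npy',np.r_[s['tcp_pos'],s['tool_rot']])
for n in ('scene','wrist'):
    im=manip.snapshot(n); cv2.imwrite(f'pics/{n}13.png',im[:,:,::-1])
crop('pics/scene13.png','pics/c26.png',230,130,390,290,4)
E
```

```text
t 22.23 tcp [ 0.6277 -0.0326  0.1607] seatmm [103.4  37.4] F [-1.  -0.6  0.5] Fseat [-0.8 -0.8] M [ 0.02 -0.05  0.02] gap 0.498 yaw -13.67 tilt [-0.007  0.002 -1.   ]
```

View pics/wrist13.png

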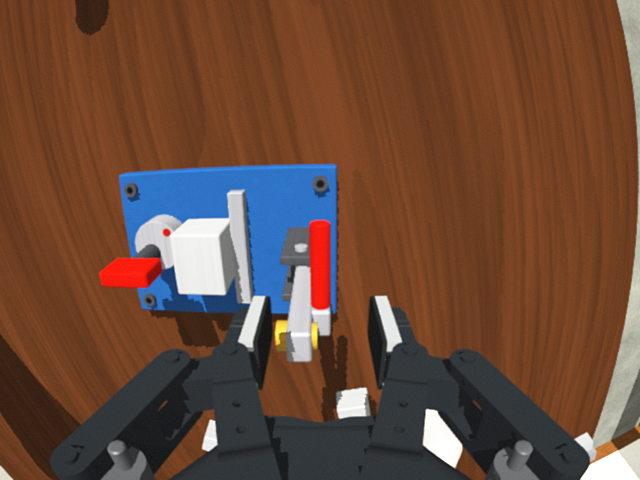

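View pics/c26.png

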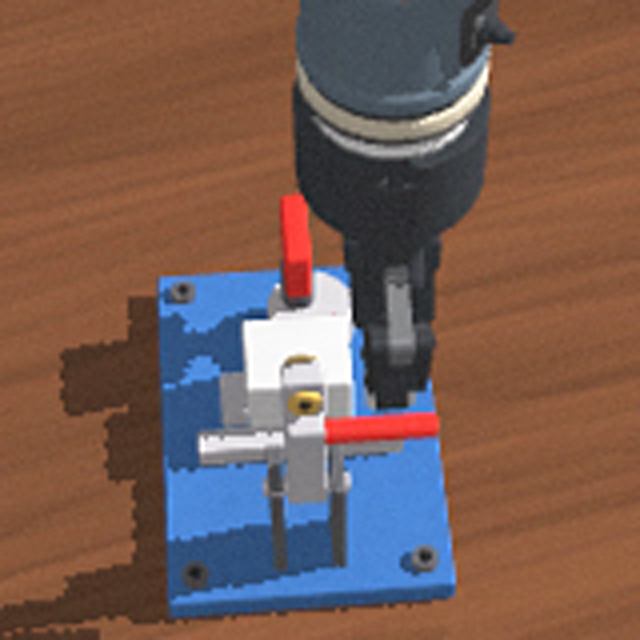

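```bash
python3 - <<'E'
from h import *
st()
w=np.load('w13.npy'); tool=dict(tcp_pos=w[:3],tool_rot=w[3:])
for z in (.142,.146,.150):
  p=onplane('wrist',[(319.5,228),(319.8,265),(320,300)],z,tool)[:,:2]; print(z,((p-SEAT)@RM*1000).round(1).tolist())
  e=np.array([[438,427],[328,430]])/4+[230,130]-.4
  print('scene',((onplane('scene',e,z)[:,:2]-SEAT)@RM*1000).round(1).tolist())
E
```

```text
t 22.32 tcp [ 0.6299 -0.033   0.1633] seatmm [105.6  37.5] F [0.2 0.9 0.8] Fseat [-0.1  0.9] M [ 0.06 -0.04  0.02] gap 0.499 yaw -13.70 tilt [-0.001  0.    -1.   ]
0.142 [[103.3, 56.8], [103.2, 33.9], [103.1, 10.3]]
scene [[104.2, 63.3], [101.7, 11.4]]
0.146 [[103.3, 58.1], [103.3, 35.6], [103.2, 12.5]]
scene [[106.8, 62.9], [104.3, 11.2]]
0.15 [[103.4, 59.3], [103.3, 37.3], [103.2, 14.7]]
scene [[109.4, 62.5], [106.9, 11.1]]
```

Emit:
send_rows(steps=[[[0.5,-0.0005,0,-0.03,0.01],[0.5,-0.0005,0,-0.055,0.01],[0.5,-0.0005,0,-0.07,0.01],[0.5,-0.0005,0,-0.07,0.01],[0.5,-0.0005,0,-0.07,0.01]]])

```text
t: 22.95
tcp_pos: [0.6304, -0.0332, 0.0948]
tool_rot: [0.081, 0.702, -0.081, 0.703]
force: [0.5, -0.1, -0.6]
finger_gap: 0.502
```

```bash
python3 - <<'E'
from h import *
s=st(); np.save('w14.npy',np.r_[s['tcp_pos'],s['tool_rot']])
for n in ('scene','wrist'):
    im=manip.snapshot(n); cv2.imwrite(f'pics/{n}14.png',im[:,:,::-1])
crop('pics/scene14.png','pics/c27.png',230,130,390,290,4)
E
```

```text
t 22.95 tcp [ 0.6304 -0.0332  0.0948] seatmm [106.2  37.5] F [ 0.5 -0.1 -0.6] Fseat [0.5 0. ] M [-0.04 -0.02  0.  ] gap 0.502 yaw -13.17 tilt [ 0.002 -0.    -1.   ]
```

View pics/wrist14.png

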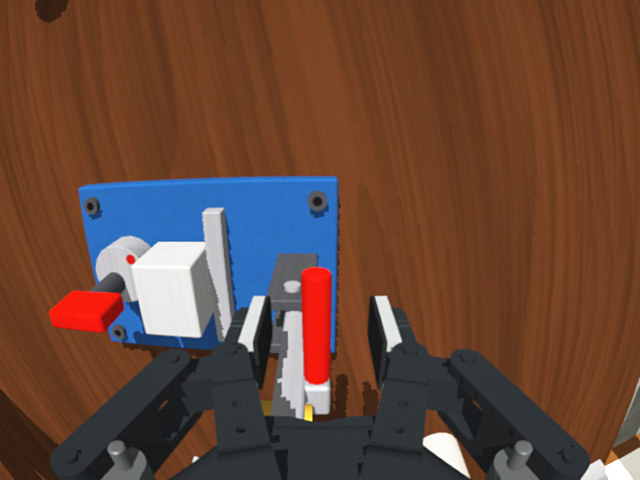

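View pics/c27.png

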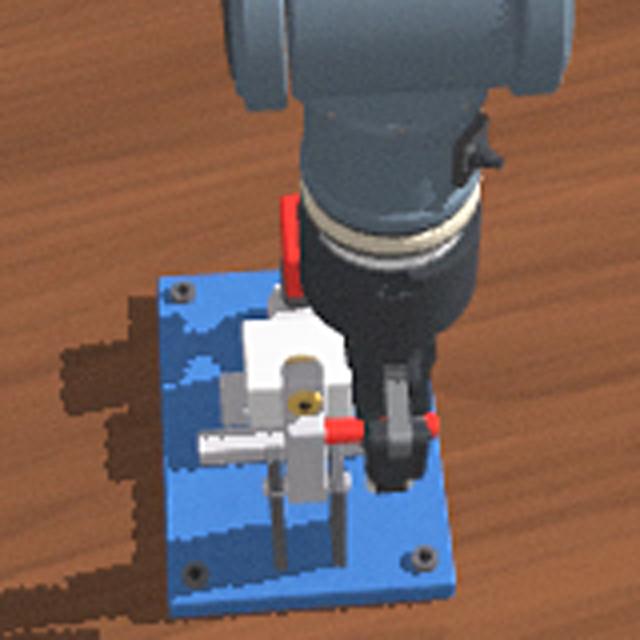

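Emit:
send_rows(steps=[[[0.6,-0.001,0,-0.004,0],[0.7,-0.001,0,-0.004,0],[0.9,-0.001,0,-0.004,0],[0.95,-0.001,0,-0.004,0],[0.95,-0.001,0,-0.004,0],[0.95,-0.001,0,-0.004,0]]], grip_force=20)

```text
t: 23.8
tcp_pos: [0.6286, -0.033, 0.0898]
tool_rot: [0.081, 0.702, -0.081, 0.703]
force: [0.6, 0.0, 1.0]
finger_gap: 0.13
```

```bash
python3 - <<'E'
from h import *
s=st()
im=manip.snapshot('wrist'); cv2.imwrite('pics/wrist15.png',im[:,:,::-1])
crop('pics/wrist15.png','pics/c28.png',200,220,440,440,3)
E
```

```text
t 23.80 tcp [ 0.6286 -0.033   0.0898] seatmm [104.4  37.2] F [0.6 0.  1. ] Fseat [0.5 0.1] M [-0.01  0.   -0.01] gap 0.130 yaw -13.18 tilt [ 0. -0. -1.]
```

View pics/c28.png

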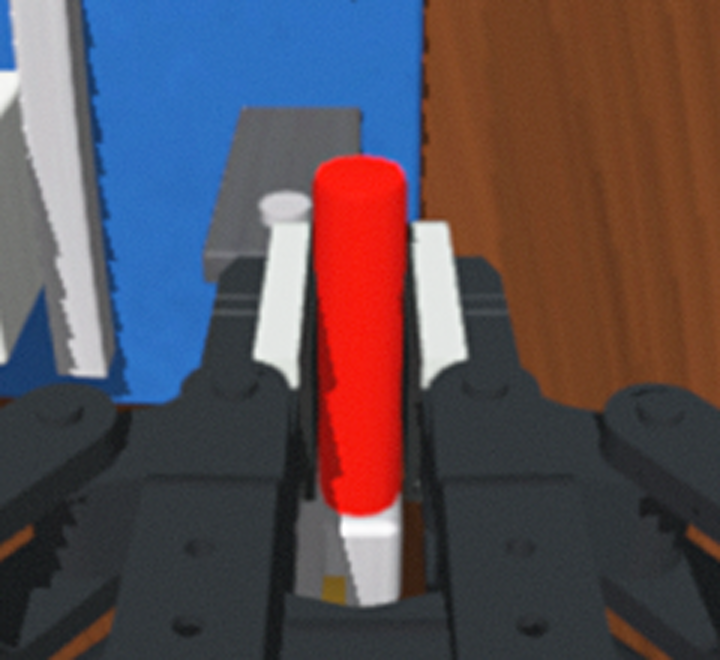

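Emit:
send_rows(steps=[[[0.95,-0.006,0.0014,0.001,0],[0.95,-0.012,0.0028,0.0016,0],[0.95,-0.018,0.0042,0.0014,0],[0.95,-0.024,0.0056,0.0009,0],[0.95,-0.03,0.007,-0.0003,0],[0.95,-0.036,0.0084,-0.0019,0],[0.95,-0.042,0.0097,-0.0043,0],[0.95,-0.042,0.0097,-0.0043,0]]])

```text
t: 24.85
tcp_pos: [0.5843, -0.0227, 0.0846]
tool_rot: [0.081, 0.704, -0.081, 0.701]
force: [0.2, 0.1, 1.1]
finger_gap: 0.131
```

```bash
python3 - <<'E'
from h import *
s=st()
im=manip.snapshot('scene'); cv2.imwrite('pics/scene16.png',im[:,:,::-1])
crop('pics/scene16.png','pics/c29.png',230,130,390,290,4)
E
```

```text
t 24.85 tcp [ 0.5843 -0.0227  0.0846] seatmm [58.9 37.2] F [0.2 0.1 1.1] Fseat [0.1 0.2] M [ 0.01 -0.19 -0.01] gap 0.131 yaw -13.17 tilt [-0.004  0.001 -1.   ]
```

View pics/c29.png

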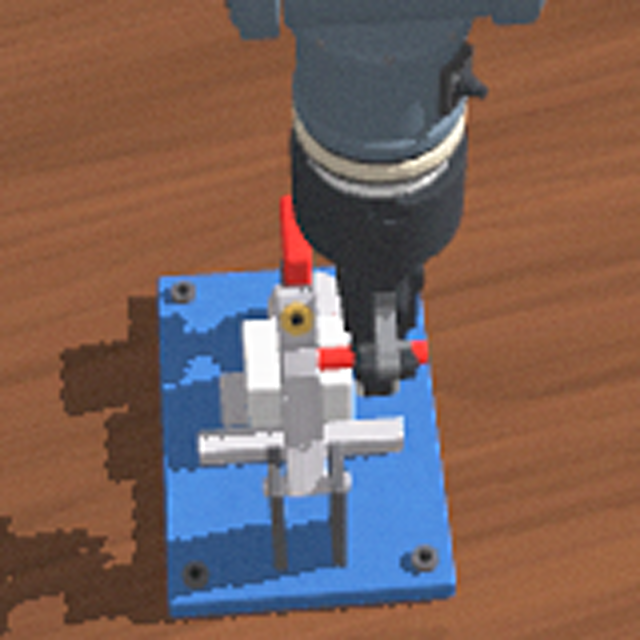

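Emit:
send_rows(steps=[[[0.95,-0.0089,0.0021,-0.0052,0],[0.95,-0.0166,0.0039,-0.0114,0],[0.95,-0.0233,0.0054,-0.0186,0],[0.95,-0.029,0.0068,-0.0267,0],[0.95,-0.0326,0.0076,-0.0332,0],[0.95,-0.0355,0.0083,-0.0401,0],[0.95,-0.0366,0.0086,-0.0435,0],[0.95,-0.0366,0.0086,-0.0435,0]]])

```text
t: 25.9
tcp_pos: [0.5489, -0.0145, 0.0413]
tool_rot: [0.081, 0.703, -0.081, 0.702]
force: [0.5, -0.2, -0.3]
finger_gap: 0.128
```

```bash
python3 - <<'E'
from h import *
s=st()
im=manip.snapshot('scene'); cv2.imwrite('pics/scene17.png',im[:,:,::-1])
crop('pics/scene17.png','pics/c30.png',230,130,390,290,4)
E
```

```text
t 25.90 tcp [ 0.5489 -0.0145  0.0413] seatmm [22.6 37.2] F [ 0.5 -0.2 -0.3] Fseat [ 0.6 -0.1] M [ 0.06 -0.17 -0.02] gap 0.128 yaw -13.17 tilt [-0.002  0.    -1.   ]
```

View pics/c30.png

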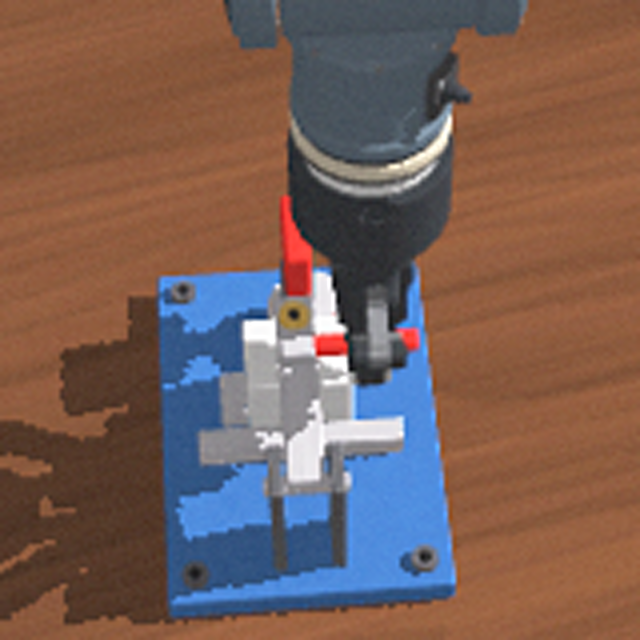

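```bash
python3 - <<'E'
from h import *
def W(x,y,z): 
    p=SEAT+RM@(np.array([x-.2,y+.5])/1000); return [p[0],p[1],z/1000]
for th in (0,.09,.2,.4,.9):
    f=lambda u,v,y: W(90-u*np.cos(th)+v*np.sin(th),y,76+u*np.sin(th)+v*np.cos(th))
    print(th,((proj('scene',[f(70,15,15),f(70,15,63),f(103,0,0)])-[230,130])*4).round().tolist())
E
```

```text
0 [[324.0, 350.0], [416.0, 344.0], [291.0, 318.0]]
0.09 [[324.0, 345.0], [417.0, 339.0], [291.0, 308.0]]
0.2 [[324.0, 341.0], [418.0, 335.0], [291.0, 298.0]]
0.4 [[325.0, 338.0], [420.0, 332.0], [290.0, 284.0]]
0.9 [[328.0, 355.0], [427.0, 349.0], [292.0, 283.0]]
```

Emit:
send_rows(steps=[[[0.95,-0.0005,0.0001,-0.002,0],[0.95,-0.001,0.0002,-0.004,0],[0.95,-0.0013,0.0003,-0.006,0],[0.95,-0.0013,0.0003,-0.006,0]]])

```text
t: 26.45
tcp_pos: [0.5472, -0.0141, 0.0355]
tool_rot: [0.081, 0.703, -0.081, 0.701]
force: [-2.7, 1.0, 1.4]
finger_gap: 0.133
```

```bash
python3 - <<'E'
from h import *
s=st()
E
```

```text
t 26.45 tcp [ 0.5472 -0.0141  0.0355] seatmm [20.8 37.2] F [-2.7  1.   1.4] Fseat [-2.8  0.4] M [ 0.12  0.24 -0.03] gap 0.133 yaw -13.18 tilt [-0.003  0.001 -1.   ]
```

Emit:
send_rows(steps=[[[0.8,0,0,0,0],[0.6,0,0,0,0],[0.5,0,0,0,0],[0.5,0,0,0,0],[0.5,0,0,0,0]]])

```text
t: 27.08
tcp_pos: [0.5487, -0.0144, 0.036]
tool_rot: [0.081, 0.702, -0.081, 0.703]
force: [0.2, 0.4, 1.2]
finger_gap: 0.499
```

```bash
python3 - <<'E'
from h import *
s=st()
for n in ('scene','wrist'):
    im=manip.snapshot(n); cv2.imwrite(f'pics/{n}18.png',im[:,:,::-1])
crop('pics/scene18.png','pics/c31.png',230,130,390,290,4)
E
```

```text
t 27.07 tcp [ 0.5487 -0.0144  0.036 ] seatmm [22.3 37.2] F [0.2 0.4 1.2] Fseat [0.1 0.4] M [ 0.04 -0.01 -0.  ] gap 0.499 yaw -13.18 tilt [ 0. -0. -1.]
```

View pics/c31.png

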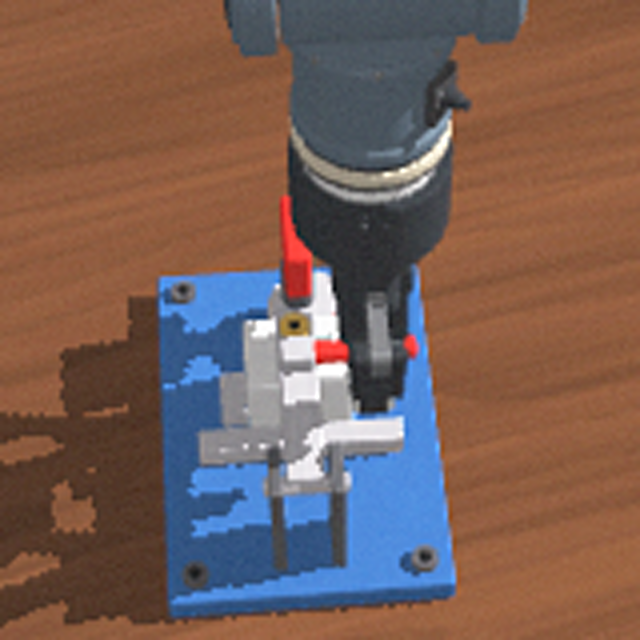

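View pics/wrist18.png

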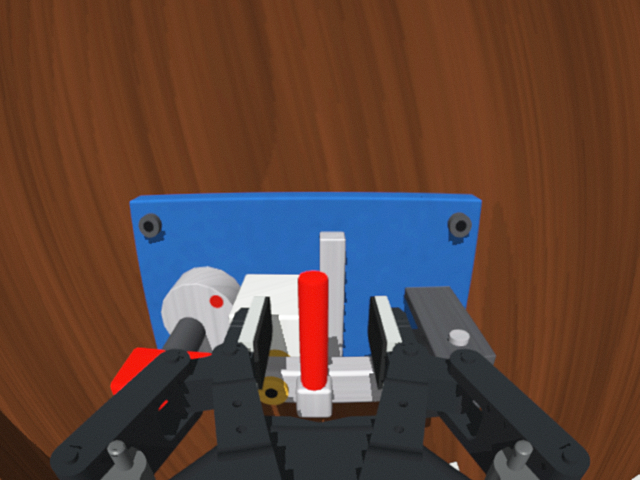

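Emit:
send_rows(steps=[[[0.5,0,0,0.01,0],[0.5,0,0,0.03,0],[0.5,0,0,0.06,0],[0.4,0,0,0.1,0],[0.2,0,0,0.15,0],[0,0,0,0.17,0],[0,0,0.06,0.17,0],[0,0,0.12,0.17,0]]])

```text
t: 28.18
tcp_pos: [0.549, 0.1062, 0.2074]
tool_rot: [0.082, 0.701, -0.082, 0.703]
force: [0.7, 0.9, 0.1]
finger_gap: 1.003
```

Emit:
send_rows(steps=[[[0,-0.03,0.06,0,0],[0,-0.06,0.12,0,0],[0,-0.06,0.12,0,0],[0,-0.06,0.12,0,0],[0,-0.06,0.12,0,0]]])

```text
t: 28.8
tcp_pos: [0.4895, 0.2245, 0.2062]
tool_rot: [0.082, 0.702, -0.082, 0.703]
force: [0.4, -0.1, 0.4]
finger_gap: 1.004
```

```bash
python3 - <<'E'
from h import *
s=st()
for n in ('scene','wrist','top'):
    im=manip.snapshot(n); cv2.imwrite(f'pics/{n}19.png',im[:,:,::-1])
crop('pics/scene19.png','pics/c32.png',240,160,370,290,5)
crop('pics/top19.png','pics/c33.png',260,180,400,330,4)
E
```

```text
t 28.80 tcp [0.4895 0.2245 0.2062] seatmm [-89.4 256.5] F [ 0.4 -0.1  0.4] Fseat [0.5 0. ] M [-0.01 -0.04 -0.01] gap 1.004 yaw -13.26 tilt [ 0.001 -0.    -1.   ]
```

View pics/c32.png

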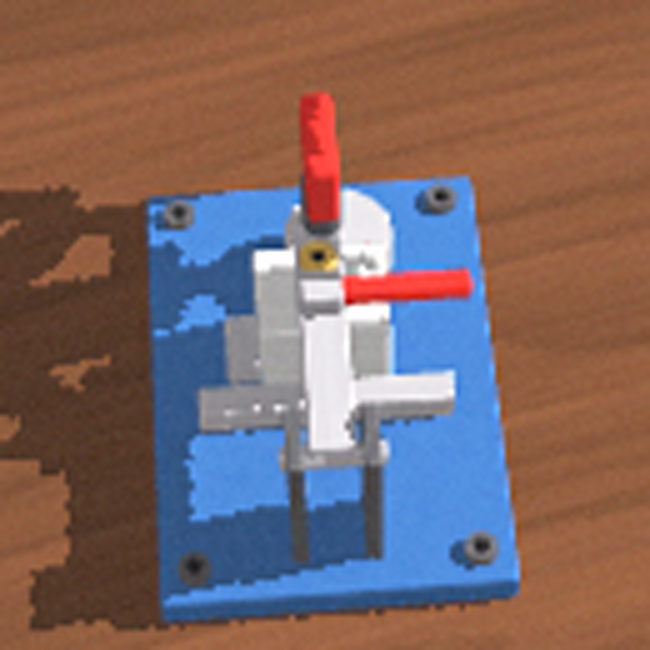

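View pics/c33.png

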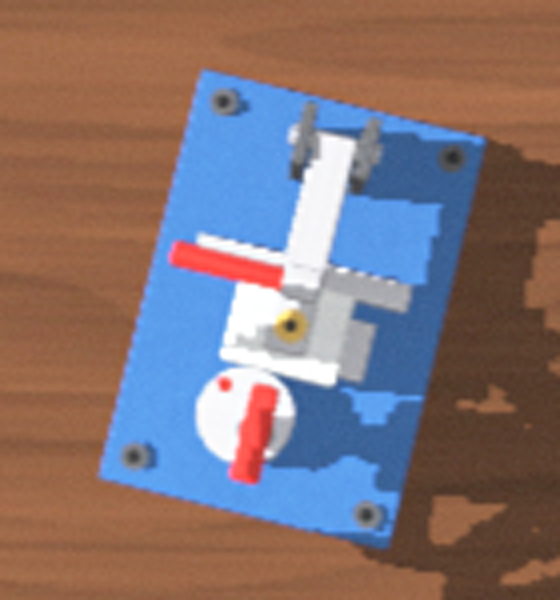

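View pics/wrist19.png

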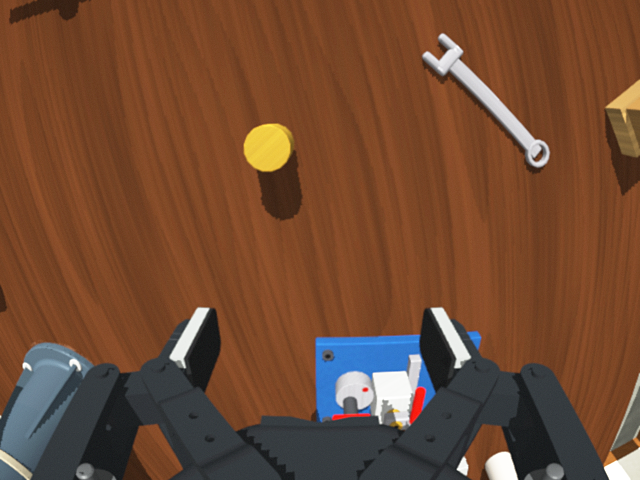

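```bash
python3 - <<'E'
from h import *
def W(x,y,z): 
    p=SEAT+RM@(np.array([x-.2,y+.5])/1000); return [p[0],p[1],z/1000]
for n,o,k in (('top',(260,180),4),('scene',(240,160),5)):
    print(n,'bush',((proj(n,[W(0,0,z) for z in (76,86,92)])-o)*k).round().tolist())
    print(n,'block top',((proj(n,[W(x,y,66) for x,y in ((-22.5,-28),(22.5,-28),(22.5,28),(-22.5,28))])-o)*k).round().tolist())
    print(n,'pin',((proj(n,[W(20,10,91),W(20,64,91)])-o)*k).round().tolist())
for n in ('scene','top'):
    im=manip.snapshot(n); cv2.imwrite(f'pics/{n}20.png',im[:,:,::-1]); a=cv2.imread(f'pics/{n}19.png').astype(int); b=im[:,:,::-1].astype(int)
    d=np.abs(a-b).max(2); d=d[160:300,240:400]; print(n,'diff px>25:',(d>25).sum())
im=cv2.imread('pics/top20.png')[230:290,300:360]; im=cv2.resize(im,None,fx=10,fy=10,interpolation=cv2.INTER_CUBIC)
q=((proj('top',[W(x,y,66) for x,y in ((-22.5,-28),(22.5,-28),(22.5,28),(-22.5,28))])-(300,230)+.5)*10).astype(np.int32); cv2.polylines(im,[q],True,(0,255,0),1)
cv2.imwrite('pics/c34.png',np.clip(im*1.3,0,255).astype(np.uint8))
st()
E
```

```text
top bush [[285.0, 323.0], [285.0, 322.0], [285.0, 321.0]]
top block top [[330.0, 383.0], [352.0, 292.0], [239.0, 264.0], [217.0, 355.0]]
top pin [[275.0, 275.0], [163.0, 247.0]]
scene bush [[316.0, 272.0], [315.0, 258.0], [315.0, 249.0]]
scene block top [[248.0, 248.0], [253.0, 334.0], [387.0, 325.0], [378.0, 239.0]]
scene pin [[343.0, 288.0], [473.0, 280.0]]
scene diff px>25: 5
top diff px>25: 12
t 29.05 tcp [0.4891 0.2246 0.2058] seatmm [-89.9 256.5] F [-0.1 -0.   0.7] Fseat [-0.  -0.1] M [-0.02  0.02  0.06] gap 0.999 yaw -13.29 tilt [-0. -0. -1.]
```

View pics/c34.png

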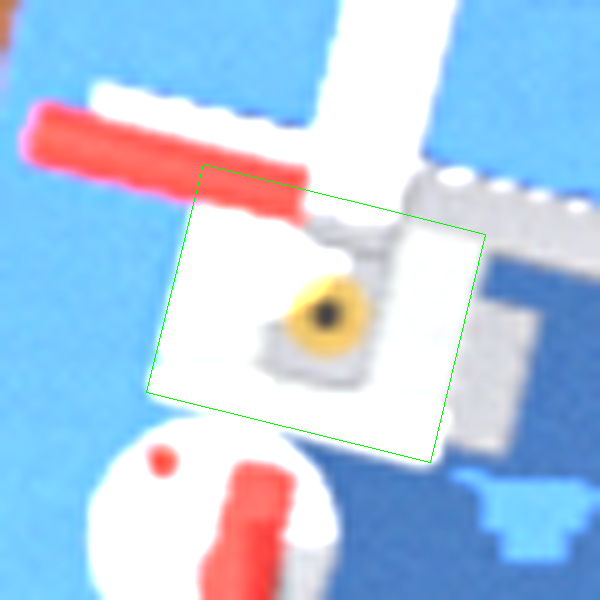

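Emit:
send_rows(steps=[[[0,0,0.01,0,0],[0,0,0.01,0,0],[0,0,0.01,0,0],[0,0,0.01,0,0],[0,0,0.01,0,0],[0,0,0.01,0,0],[0,0,0.01,0,0],[0,0,0.01,0,0]]])

```text
t: 30.05
tcp_pos: [0.4885, 0.2356, 0.2059]
tool_rot: [0.081, 0.702, -0.081, 0.702]
force: [-0.5, -0.1, 0.1]
finger_gap: 0.999
```

```bash
python3 - <<'E'
from h import *
def red(im):
    hsv=cv2.cvtColor(im,cv2.COLOR_BGR2HSV); m=cv2.inRange(hsv,(0,150,90),(8,255,255))|cv2.inRange(hsv,(172,150,90),(180,255,255))
    out=[]
    for c in cv2.findContours(m,0,1)[0]:
        M=cv2.moments(c)
        if M['m00']>25: out.append((round(M['m10']/M['m00'],2),round(M['m01']/M['m00'],2),M['m00']))
    return [o for o in out if 280<o[0]<350 and 160<o[1]<320]
for n in ('scene','top'):
    im=manip.snapshot(n); cv2.imwrite(f'pics/{n}21.png',im[:,:,::-1])
    for k in (19,20,21): print(n,k,red(cv2.imread(f'pics/{n}{k}.png')))
for k in (0,21):
    im=cv2.imread(f'pics/top{k}.png'); hsv=cv2.cvtColor(im,cv2.COLOR_BGR2HSV)
    for nm,m in (('stub',cv2.inRange(hsv,(20,100,120),(32,255,255))),('grey',cv2.inRange(hsv,(0,0,150),(180,50,255)))):
        for c in cv2.findContours(m,0,1)[0]:
            M=cv2.moments(c)
            if M['m00']>250:
                x,y=M['m10']/M['m00'],M['m01']/M['m00']
                if (nm=='stub' and x<200 and 250<y<330) or (nm=='grey' and ((x<220 and 140<y<210) or (455<x<495 and 150<y<195))): print(k,nm,round(x,1),round(y,1),M['m00'])
def W(x,y,z): 
    p=SEAT+RM@(np.array([x-.2,y+.5])/1000); return [p[0],p[1],z/1000]
for th in (-.05,0,.05,.1):
    f=lambda u,v,y: W(90-u*np.cos(th)+v*np.sin(th),y,76+u*np.sin(th)+v*np.cos(th))
    print(th,proj('scene',[f(70,15,37)]).round(2),proj('top',[f(70,15,37)]).round(2))
print('fence/bed refs scene', proj('scene',[W(-95,75,16),W(120,75,16),W(120,-75,16)]).round(1).tolist())
st()
E
```

```text
scene 19 [(321.44, 216.8, 97.5), (303.52, 190.48, 155.0)]
scene 20 [(321.53, 216.84, 95.5), (303.5, 190.5, 156.0)]
scene 21 [(321.19, 216.76, 100.5), (303.55, 190.63, 153.0)]
top 19 [(323.27, 288.41, 114.5), (315.7, 245.94, 112.5)]
top 20 [(323.24, 288.35, 116.5), (315.7, 245.94, 112.5)]
top 21 [(323.34, 288.19, 112.0), (315.64, 245.92, 112.0)]
0 stub 163.9 291.6 486.0
0 grey 473.0 173.7 733.0
0 grey 175.3 173.2 790.0
21 stub 163.9 291.6 488.5
21 grey 472.9 173.7 733.0
21 grey 175.2 173.3 792.0
-0.05 [[321.53 217.53]] [[314.68 245.74]]
0 [[321.57 216.8 ]] [[314.73 245.28]]
0.05 [[321.61 216.14]] [[314.8  244.72]]
0.1 [[321.66 215.56]] [[314.9  244.07]]
fence/bed refs scene [[333.6, 194.3], [343.6, 275.6], [271.4, 280.7]]
t 30.15 tcp [0.4885 0.2356 0.2059] seatmm [-92.9 267.1] F [-0.3 -0.   0.4] Fseat [-0.3 -0.1] M [ 0.   -0.03  0.02] gap 1.000 yaw -13.18 tilt [-0. -0. -1.]
```

```bash
python3 -c "
from station import manip
print(manip.sign_off())"
```

```text
the job is handed in; nothing more can be done
None
```

The fixture is loaded and the job is handed in at about 30 s. I set the block down against the end stop and the fence (about 5 N felt at each) and let go. Then I turned the cam clockwise to about 1.32 rad (wrist moment 0.81 N m) and released it. Last, I swung the bush arm down by its pin and backed off.

**Last checks**
- **Block:** it matched the home outline within about 1 pixel (roughly 2 mm) in the top view.
- **Bush arm:** the pin image fits a level arm (216.8 px both seen and predicted), though one pixel is about 0.07 rad. The pin did not move over the last 1.3 s of pictures.
- **Bystanders:** stub, wrench and bottle are within 0.1 pixel of their starting places in the top view.
- **Not measured:** the cam and bush contact forces after I let go. I infer them from the clamping moment and the resting arm.

**What disagreed:** the first grasp closed above the block and touched nothing, because the finger tips really stand about 42 mm behind the reported TCP. I worked the offset out from the scene and wrist views, corrected for it, and it held for the rest of the job. Separately, triangulating the pin put it about 4 mm too high while the arm was still settling, so I used the stated hinge geometry instead.

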